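# Put the press jaws back in their drawer

## Task

Put the three press jaws left out on the bench back into the open drawer, loading from the back forwards: first the largest into the rear pocket (1), next the middle-sized one into pocket 2, last the smallest into the front pocket (3), each standing upright on its tail with the round head up. Then push the drawer fully shut. Leave the other things on the bench where they are.

Things in the scene. Friction and masses are not known exactly. Their poses are not given: they have to be found in the camera images.
- jaw_large: Largest press jaw: dark steel, 125 long, 60 wide, 30 thick (mm), 0.8 kg; round head (52 wide, 34 hole) at one end, tail at the other. Origin: middle of tail end; z to the head, y width, x thickness. Symmetric both ways. Edges straight up to 73 from the tail. Starts lying flat (origin 15 up), left of the drawer, head pointing roughly to +y. Centre of mass 58 from the tail
- jaw_middle: Middle-sized press jaw, same kind and axes: 110 long, 54 wide, 30 thick (mm), 0.65 kg, head 46 wide with 28 hole, edges straight up to 64 from the tail. Starts standing on its tail, right of the drawer. All jaws: arms 24 thick; a bright side plate on each face makes the full 30, here from 30 to 70 above the tail, 43 wide; large: 34 to 80, 48 wide; small: 27 to 62, 38 wide
- jaw_small: Smallest press jaw, same kind and axes: 98 long, 48 wide, 30 thick (mm), 0.5 kg, head 40 wide with 22 hole, edges straight up to 57 from the tail. Starts standing on its tail, right of the drawer. Centre of mass 48 from the tail (middle jaw: 52). Turned or swung fast, any of the jaws may pivot between the fingertips; held a little above its centre of mass it hangs plumb
- pocket1 (a point): Floor centre of pocket 1, rearmost in the drawer (one dot on the right rim), 18 mm above the bench. x points into the chest, y left, z up. 68 mm long in x between upright dividers 5 thick, 100 high; 30 wide in y between two rails 14 wide, 20 high. A jaw stands with its width along x; at its faces there is free room as far as the drawer's side walls (83 from the middle, 100 high), none at its edges
- pocket2 (a point): The same for pocket 2, the middle one (two dots), for the middle-sized jaw: 62 mm long in x, otherwise as pocket 1
- pocket3 (a point): The same for pocket 3, the front one (three dots), for the smallest jaw: 56 mm long in x, otherwise as pocket 1; between its front divider and the drawer's front panel (12 mm thick, top 154 mm above the bench) is a 26 mm gap
- drawer (a joint): How far the right-hand drawer of the low grey steel chest is pushed in (along +x of the pockets), in m: 0 fully out, 0.30 shut at its stop. Starts well out; friction about 4 N, stays where left. Chest: 176 mm high, 330 deep, front 105 to the right and 305 to the left of the drawer's middle, opening 164 high; the drawer's front is level with the chest's front when shut
- pull (a point): Middle of the front face of the aluminium pull lip along the top of the drawer's front, 140 mm above the bench; axes as the pockets. The lip is 180 mm wide, 16 mm high and stands 16 mm out from the drawer's front
- flux_jar: Bystander, to be left alone: round white plastic flux jar, 66 mm across and 85 mm tall, standing; origin at the centre of its underside
- spray_bottle: Bystander, to be left alone: round clear bottle with an orange cap, 62 mm across and 190 mm tall, standing; origin at the centre of its underside
- copper_offset: Bystander, to be left alone: copper tube bent to a Z-shaped offset with two sleeves, about 240 x 90 mm, lying flat, 22 mm high; origin under its middle
- ball_valve: Bystander, to be left alone: brass ball valve with a black lever handle, about 110 x 40 mm, 51 mm high, lying with the lever on top; origin under its body
- torpedo_level: Bystander, to be left alone: short aluminium and blue spirit level, 180 x 22 mm, 45 mm high, standing on its long edge, x along its length; origin under its middle
- pvc_coupling: Bystander, to be left alone: short white plastic pipe sleeve, 64 mm across and 60 mm high, standing; origin at the centre of its underside
- tube_cutter: Bystander, to be left alone: small red tube cutter with a black knob, about 135 x 60 mm, 24 mm high, lying flat; origin under its frame
There are look-alikes about, which are no part of the job. Leave any orange or purple look-alike of the jaw_large alone.

How it is judged:
By the outcome, as a careful person would: the job done as asked, in the order asked, and still so for the second after the job is handed in, with the robot touching nothing.
It also fails if it takes over 72 s, if anything falls off the work surface, if the arm or the gripper's body presses on something with over 40 N, if the wrist force passes 120 N, or if a joint passes its speed limit or range.

## Robot

A 6-joint arm with a two-finger parallel gripper is mounted at the origin on the work surface. World frame = base frame: x ahead of the robot, y to its left, z up, the work surface at z = 0. Lengths are in m, angles in degrees, forces in N, time in s.
With the tool pointing down it reaches from about 0.4 to 0.825 m from the base axis. Payload 7 kg.
Tool frame: the origin (TCP) lies midway between the tips of the shut fingers; the grasp point (between the pads) lies 19 mm behind it; z points along the fingers, y is the line along which they close (so a half turn about z gives the same grasp; the last joint's range is limited). The gripper opens to 88 mm and grips with 3 to 60 N. Pads are 19 mm wide; open, the fingers measure 130 mm over their backs; the gripper's body (78 mm by 193 mm) begins 47 mm behind the grasp point.
Start: joints at [93.684, 20.546, 0.682, 0, -70.136, -16.507], TCP at [0.15, 0.658, 0.227] pointing down, gripper open.
Joint ranges: [-176.03, 176.03], [-82.01, 121.73], [-58.28, 71.71], [-173.87, 95.51], [-174.79, -0.11], [-173.66, 173.66]. Speed limits (degrees/s): [136.94, 136.94, 172.46, 180, 180, 180].

## Interface

Orientations are given as [roll, pitch, yaw] about the fixed x, y, z axes, in that order (R = Rz(yaw) Ry(pitch) Rx(roll)).
In Python, from plant import get_state, optics, order gives the robot as it stands. The module is installed in compiled form; this text tells all that it offers.
- The arm moves only by the tool send_rows, never from a script. Its argument "moves" is a list of rows, each an object with "slide": the shift along the tool's x, y, z as a fraction of full scale, a list of three; "turn": the turn about the tool's z as a fraction of full scale; "gripper": the opening, from 0 (shut) to 1 (fully open). A call has exactly 5 rows; each row is the pose to reach, as a shift and turn from the pose commanded when the call began, along the tool's axes at that moment; what a row does not reach only later rows make up. Full scale, the value 1, is 150 mm for a shift and 90 degrees for a turn. A row lasts 1/12 s, in which the tool goes at most 41.7 mm and 7.16 degrees, less where a joint would pass 70% of its speed; a pose out of reach is approached as far as the arm can. A call with a number of a shift or a turn outside -1 to 1 is refused whole. A call with a gripper value outside its range is refused whole. The fingers move at their own pace and stop on an object; "newtons" is the grip in N (left out, the last holds). Time passes only in rows, so rows that repeat a pose let the fingers close, or fill a call up. It gives the time, the measured TCP pose, the force, the opening and the grip force at its end, in the units of the state.
- get_state(): the state, without advancing time (a new reading comes with each control period).
- optics.capture(name): name is "side" or "top" or "wrist"; returns a dict with "img" (384x512x3 uint8, red, green, blue), "intrinsics" (3x3 intrinsics, pixels), "origin" and "attitude" of the camera in the world. Camera axes: x right, y down, z forward; pixel columns grow to the right and rows downward; lengths in m; the calibration is good to about 2 mm. A picture is of the moment at which its call begins. There is no depth.
- order.close_job(): hands the job in; it is judged then, once.
Trained networks look in the newest picture that a camera, given by its name, has taken for a name from the list of things; names that differ only in an ending like _2 or _b are one class to them, and where a whole thing is asked for, a point or a joint stands for the part that bears it (a point fixed in the world has none). Each returns a list of dicts, best first, with "p" (0 to 1); they miss things now and then, are a little off and sometimes report something else, mostly with a low value. They report only what shows in the picture. A call takes as long as a camera call. They do not tell look-alikes from the thing itself.
- optics.look_for(camera, name): "location" ([x, y, z] in m, in world coordinates, good to about 4 mm: the middle of the surface that is visible of it).
The state is a dict: "time_s": time; "joints": joint angles; "qd": joint speeds; "joint_torque": joint torques, N m; "tcp_pos": TCP position; "eef_rot": TCP orientation; "contact_force": force on the tool from outside, world axes, zero at the start; "moment": the same for the moment, N m; "gripper_width": finger opening in m; "gripper_force": force on a finger pad.
Only numpy, scipy, OpenCV 4.12 (cv2) and the standard library are available. Lean on these libraries where they do the work, as an engineer would, in place of code of your own. Each camera call takes 0.05 s, during which the arm holds its last target. There are 200 camera calls.

## Working session

There is one attempt and no reset: what is moved stays moved. The work goes in short steps, Python scripts to look and compute and a tool call to move; the robot and the scene stay as the last step left them, time stands still between calls to the robot, and variables do not carry over. Pictures are saved under pics/ and viewed, at most 11 in all, crops included, and the job is handed in when it is done.

Besides the shell and the picture viewer there is one more tool, called after "Emit:" as name([rows], argument=value, ...), one row to a line, values as JSON. send_rows: Moves the arm, as the interface text tells. Shift numbers are shares of 150 mm and turn numbers shares of 90 degrees, none past 1 either way. Its arguments: {"type":"object","properties":{"moves":{"type":"array"},"newtons":{"type":"number"}},"required":["moves"]}

```bash
mkdir -p pics; cat > h.py <<'E'
import numpy as np, cv2
from plant import get_state, optics, order
def cap(n,f=None):
    c=optics.capture(n)
    if f: cv2.imwrite('pics/'+f,c['img'][:,:,::-1])
    return c
def Rof(c):
    a=np.array(c['attitude'],float)
    if a.shape==(3,3): return a
    from scipy.spatial.transform import Rotation as R
    return R.from_euler('xyz',a,degrees=True).as_matrix()
def px2w(c,u,v,z):
    d=Rof(c)@np.linalg.inv(c['intrinsics'])@np.array([u,v,1.]); o=np.array(c['origin'])
    return o+d*(z-o[2])/d[2]
def w2px(c,p):
    q=np.array(c['intrinsics'])@(Rof(c).T@(np.array(p)-c['origin'])); return q[:2]/q[2]
E
python3 - <<'E'
from h import *
print(get_state())
for n in ['top','side']:
    c=cap(n,n+'0.png'); print(n,c['origin'],c['attitude'],c['intrinsics'])
    for k in ['jaw_large','jaw_middle','jaw_small','pocket1','pocket2','pocket3','pull','drawer']:
        for r in optics.look_for(n,k)[:4]:
            print(k,np.round(r['location'],3),round(r['p'],2),np.round(w2px(c,r['location'])))
a=cv2.imread('pics/top0.png')
E
```

```text
{'time_s': 0.0, 'joints': array([ 9.36841814e+01,  2.05908219e+01,  6.35199139e-01, -2.12680711e-02,
       -7.01350458e+01, -1.65060948e+01]), 'qd': array([ 0.00202617,  0.05531178, -0.08886763, -0.08752506,  0.00684348,
       -0.06475298]), 'joint_torque': array([-2.75808407e-04, -5.82708907e+01,  2.93055117e+01,  6.99730933e+00,
        6.87092674e-03, -1.55447933e-04]), 'tcp_pos': array([0.14971579, 0.65769884, 0.22563682]), 'eef_rot': array([ 1.79907387e+02, -6.59362506e-03, -1.28291509e+01]), 'contact_force': array([ 0.01276477,  0.5438444 , -0.25743059]), 'moment': array([ 0.01300369,  0.01035691, -0.01981912]), 'gripper_force': 0.0, 'gripper_width': 0.08752758312862717}
top [0.32711648 0.03933915 1.48295011] [-176.26017236   -0.38900263  -88.62319792] [[447.75481634   0.         261.88927001]
 [  0.         447.75481634 192.18115476]
 [  0.           0.           1.        ]]
jaw_large [0.409 0.293 0.024] 0.9 [182. 194.]
jaw_large [0.19  0.382 0.022] 0.85 [152. 261.]
jaw_large [0.557 0.223 0.025] 0.66 [205. 150.]
jaw_large [0.38  0.534 0.016] 0.29 [108. 202.]
jaw_middle [ 0.
[... 784 characters left out ...]
55359] [-125.31061918    0.40157719  -39.94592106] [[376.50480681   0.         255.74806625]
 [  0.         376.50480681 186.12041951]
 [  0.           0.           1.        ]]
jaw_large [0.556 0.229 0.026] 0.8 [246. 167.]
jaw_large [0.218 0.383 0.026] 0.77 [145. 182.]
jaw_large [0.402 0.281 0.028] 0.64 [204. 175.]
jaw_middle [ 0.494 -0.324  0.063] 0.58 [356. 246.]
jaw_small [ 0.368 -0.298  0.054] 0.72 [316. 266.]
pocket1 [ 0.501 -0.053  0.09 ] 0.75 [288. 192.]
pocket2 [ 0.501 -0.053  0.09 ] 0.75 [288. 192.]
pocket3 [ 0.501 -0.053  0.09 ] 0.75 [288. 192.]
pull [ 0.501 -0.053  0.085] 0.72 [288. 194.]
drawer [ 0.503 -0.057  0.09 ] 0.9 [289. 193.]
drawer [ 0.498 -0.324  0.067] 0.17 [357. 244.]
```

```bash
python3 - <<'E'
import cv2
a=cv2.imread('pics/top0.png'); cv2.imwrite('pics/top0c.png',cv2.resize(a[80:300,80:450],None,fx=2.16,fy=2.16,interpolation=cv2.INTER_CUBIC))
E
```

```text
(no output)
```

View pics/top0c.png

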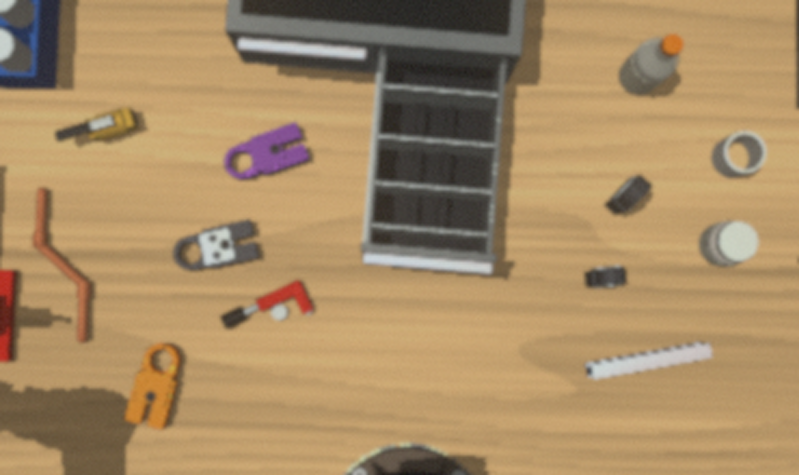

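View pics/side0.png

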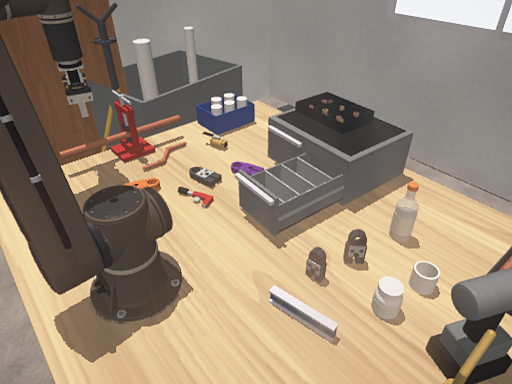

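The top crop shows dark steel jaw_large with its plate at about (182,194). The purple look-alike is at (205,150) and the orange one at (152,261). The middle jaw is at (372,170), the small jaw at (358,208), and the drawer is open at about (280,155). I choose the steel one and check it in a close crop together with the drawer.

```bash
python3 - <<'E'
import cv2,numpy as np
a=cv2.imread('pics/top0.png'); r=lambda x,f:cv2.resize(x,None,fx=f,fy=f,interpolation=cv2.INTER_CUBIC)
j=r(a[175:210,155:210],7)  # 385x245
s=r(a[150:220,350:405],7)  #385x490
d=r(a[98:210,242:326],4.5) # 378x504
o=np.zeros((600,790,3),np.uint8); o[:245,:385]=j; o[250:600,:385]=s[:350]; o[:504,390:768]=d
cv2.imwrite('pics/crop1.png',o)
E
```

```text
(no output)
```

View pics/crop1.png

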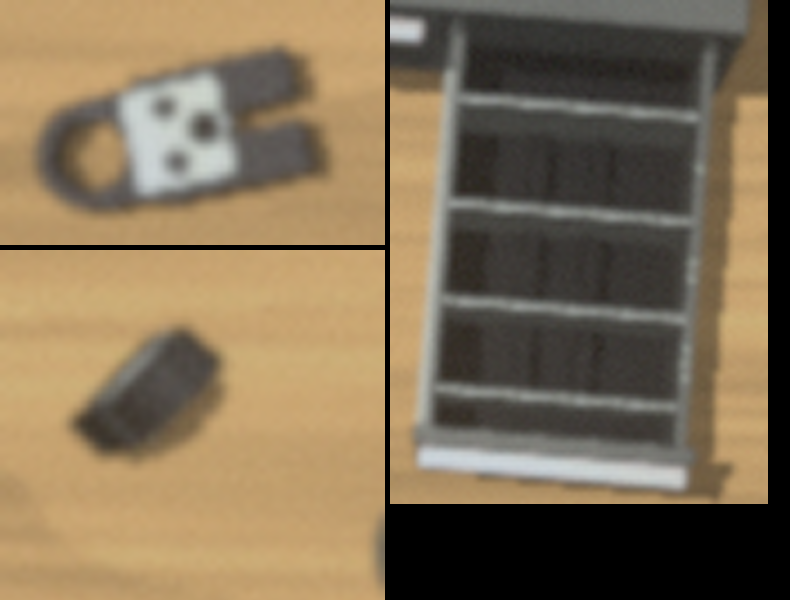

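The crop confirms the dark steel jaw with a bright plate: head at about px (161,197), tail at about (199,191). Drawer dividers are at image rows of about 120–124, 143–147, 165–169 and 184–188.

```bash
cat > m.py <<'E'
from h import *
c=optics.capture('top')
P=lambda X,Y:(242+(X-390)/4.5,98+Y/4.5)
D=[[(465,99),(697,118)],[(450,204),(690,221)],[(443,300),(685,319)],[(435,388),(680,407)]]
for z in (.1,.118):
    L=[[px2w(c,*P(*q),z) for q in d] for d in D]
    dirs=[(l[0]-l[1])[:2] for l in L]; dy=np.mean([d/np.linalg.norm(d) for d in dirs],0); dy/=np.linalg.norm(dy)
    dx=np.array([dy[1],-dy[0]]); m=[(l[0]+l[1])/2 for l in L]
    s=[float(dx@q[:2]) for q in m]
    print(z,'yaw',np.degrees(np.arctan2(dx[1],dx[0])),'s',np.round(s,4),np.round(-np.diff(s),4),'len',[round(float(np.linalg.norm(d)),3) for d in dirs],'mid y',[round(float(dy@q[:2]),4) for q in m])
    print(np.round(m,3).tolist())
print('lip',[px2w(c,*P(*q),.148)[:2].round(4) for q in [(418,448),(690,462),(416,467),(687,488)]])
print('wall left/right z.1',[px2w(c,*P(*q),.118)[:2].round(4) for q in [(457,60),(430,420),(708,60),(682,430)]])
J=lambda X,Y:(155+X/7,175+Y/7)
pl=px2w(c,*J(180,133),.03);h=px2w(c,*J(38,156),.027);t=px2w(c,*J(307,112),.027)
print('large',pl.round(4),h.round(4),t.round(4),np.linalg.norm(h-t),np.degrees(np.arctan2(*(h-t)[1::-1])))
S=lambda X,Y:(350+X/7,150+(Y-250)/7)
E
python3 m.py
```

```text
0.1 yaw -3.012943490201702 s [0.6399 0.5666 0.4988 0.4377] [0.0734 0.0677 0.0611] len [0.162, 0.167, 0.168, 0.169] mid y [0.0005, 0.0027, 0.0019, 0.0019]
[[0.639, -0.033, 0.1], [0.566, -0.027, 0.1], [0.498, -0.024, 0.1], [0.437, -0.021, 0.1]]
0.118 yaw -3.012943490201715 s [0.6358 0.5634 0.4966 0.4362] [0.0724 0.0669 0.0603] len [0.16, 0.165, 0.165, 0.167] mid y [0.0012, 0.0034, 0.0026, 0.0026]
[[0.635, -0.032, 0.118], [0.563, -0.026, 0.118], [0.496, -0.023, 0.118], [0.436, -0.02, 0.118]]
lip [array([0.3975, 0.0728]), array([ 0.3926, -0.1079]), array([0.3849, 0.0738]), array([ 0.3753, -0.1062])]
wall left/right z.1 [array([0.6665, 0.0537]), array([0.4183, 0.0659]), array([ 0.671 , -0.1188]), array([ 0.4157, -0.1054])]
large [0.4099 0.2951 0.03  ] [0.3978 0.3611 0.027 ] [0.4213 0.237  0.027 ] 0.1263175064143799 100.73550861334732
```

```bash
cat > plan.py <<'E'
# usage: plan.py x,y,z,yaw ... : waypoints from stored commanded pose -> slide/turn per call; 's' as first arg stores the end
import sys,json,numpy as np
f='cmd.json'
try: p=json.load(open(f))
except Exception: p=[.15,.658,.227,-12.823]
for a in sys.argv[1:]:
    if a=='s': continue
    t=[float(v) if v!='_' else p[i] for i,v in enumerate(a.split(','))]
    w=np.radians(p[3]); d=np.array(t[:3])-p[:3]
    X=np.array([np.cos(w),np.sin(w),0]);Y=np.array([np.sin(w),-np.cos(w),0])
    s=np.array([X@d,Y@d,-d[2]])/.15; tu=-(t[3]-p[3])/90
    print('slide',s.round(4).tolist(),'turn',round(tu,4),'rows>=',round(max(np.linalg.norm(s)*150/41.7,abs(tu)*90/7.16),1))
    p=t
if 's' in sys.argv: json.dump(p,open(f,'w'))
E
python3 plan.py s .24,.54,.227,-45 .325,.425,.2,-79.3 .4075,.3085,.17,-79.3
python3 - <<'E'
from h import *
c=optics.capture('top')
P=lambda X,Y:(242+(X-390)/4.5,98+Y/4.5)
for z in(.176,.164): print('chest front?',[px2w(c,*P(*q),z)[:2].round(3) for q in [(450,20),(745,33),(450,70),(740,85)]])
E
```

```text
slide [0.7596, 0.6339, -0.0] turn 0.3575 rows>= 4.5
slide [0.9428, 0.1414, 0.18] turn 0.3811 rows>= 4.8
slide [0.8653, -0.3962, 0.2] turn -0.0 rows>= 3.5
chest front? [array([0.679, 0.058]), array([ 0.675, -0.136]), array([0.645, 0.058]), array([ 0.64 , -0.133])]
chest front? [array([0.682, 0.059]), array([ 0.678, -0.138]), array([0.648, 0.058]), array([ 0.643, -0.135])]
```

Emit:
send_rows([
  {"slide": [0.16, 0.13, 0], "turn": 0.075, "gripper": 1},
  {"slide": [0.33, 0.28, 0], "turn": 0.15, "gripper": 1},
  {"slide": [0.5, 0.42, 0], "turn": 0.225, "gripper": 1},
  {"slide": [0.66, 0.55, 0], "turn": 0.295, "gripper": 1},
  {"slide": [0.7596, 0.6339, 0], "turn": 0.3575, "gripper": 1},
], newtons=12)

```text
time_s: 1.42
tcp_pos: [0.2411, 0.5379, 0.2268]
eef_rot: [180.0, -0.0, -45.4]
contact_force: [0.1, 0.8, 0.6]
gripper_width: 0.0877
gripper_force: 0.0
```

Emit:
send_rows([
  {"slide": [0.19, 0.028, 0.036], "turn": 0.076, "gripper": 1},
  {"slide": [0.38, 0.057, 0.072], "turn": 0.152, "gripper": 1},
  {"slide": [0.57, 0.085, 0.108], "turn": 0.229, "gripper": 1},
  {"slide": [0.76, 0.113, 0.144], "turn": 0.305, "gripper": 1},
  {"slide": [0.9428, 0.1414, 0.18], "turn": 0.3811, "gripper": 1},
])

```text
time_s: 1.83
tcp_pos: [0.3255, 0.4239, 0.1996]
eef_rot: [-180.0, 0.0, -79.6]
contact_force: [1.0, 0.7, 0.1]
gripper_width: 0.0876
gripper_force: 0.0
```

Emit:
send_rows([
  {"slide": [0.2, -0.1, 0.05], "turn": 0, "gripper": 1},
  {"slide": [0.45, -0.2, 0.1], "turn": 0, "gripper": 1},
  {"slide": [0.7, -0.32, 0.16], "turn": 0, "gripper": 1},
  {"slide": [0.8653, -0.3962, 0.2], "turn": 0, "gripper": 1},
  {"slide": [0.8653, -0.3962, 0.2], "turn": 0, "gripper": 1},
])

```text
time_s: 2.25
tcp_pos: [0.4084, 0.3044, 0.1684]
eef_rot: [179.9, -0.1, -79.5]
contact_force: [-1.2, 0.6, 0.7]
gripper_width: 0.0877
gripper_force: 0.0
```

```bash
python3 - <<'E'
from h import *
c=cap('wrist','w1.png'); print(c['origin'],c['attitude'],c['intrinsics'])
s=get_state(); print(s['tcp_pos'],s['eef_rot'],s['time_s'],s['joints'])
a=np.radians(100.7);t=np.array([.421,.238]);u=np.array([np.cos(a),np.sin(a)])
for d,z in((0,.027),(57,.03),(125,.027)): print(d,w2px(c,[*(t+u*d/1000),z]))
for r in optics.look_for('wrist','jaw_large'): print(r)
E
```

```text
[0.42179017 0.23501519 0.32650719] [ 1.64741699e+02 -1.00168584e-01 -1.69446990e+02] [[321.32341478   0.         261.171263  ]
 [  0.         321.32341478 187.23445822]
 [  0.           0.           1.        ]]
[0.40814982 0.30622707 0.16907737] [ 1.79953991e+02 -4.65816044e-02 -7.95056609e+01] 2.3 [ 5.89566739e+01  7.77884246e+00 -2.45223657e+01 -4.19715260e-03
 -5.77641686e+01 -4.84601127e+01]
0 [260.84582257 103.12083362]
57 [261.02011374 165.86963646]
125 [261.19835969 231.79163915]
{'location': [0.4114, 0.289, 0.0253], 'p': 0.87}
{'location': [0.55, 0.2278, 0.026], 'p': 0.8}
```

View pics/w1.png

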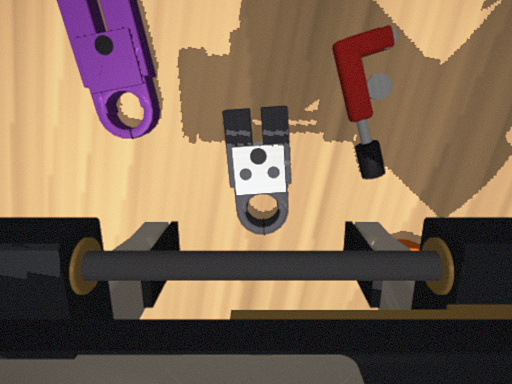

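The wrist picture shows the steel jaw with its tail at about (256,107), plate centre (260,170) and head end (263,234), lying between the open fingers.

```bash
python3 - <<'E'
from h import *
c=optics.capture('wrist')
t=px2w(c,256,107,.027)[:2];p=px2w(c,260,170,.03)[:2];h=px2w(c,263,234,.027)[:2]
d=h-t;print(t,p,h,np.linalg.norm(d),np.degrees(np.arctan2(d[1],d[0])))
u=d/np.linalg.norm(d)
print('grasp72', p+u*.015, t+u*.072, h-u*.053)
# arms corner points
for q in [(222,110),(290,107),(233,148),(286,145),(236,194),(286,192)]: print(q,px2w(c,*q,.027)[:2].round(4))
E
```

```text
[0.42450715 0.24573802] [0.41033477 0.30188529] [0.39513392 0.36694194] 0.12471237222680041 103.62273381704982
grasp72 [0.40680186 0.3164633 ] [0.40754915 0.31571249] [0.40761689 0.31543295]
(222, 110) [0.4544 0.254 ]
(290, 107) [0.3942 0.2401]
(233, 148) [0.439  0.2865]
(286, 145) [0.3907 0.2745]
(236, 194) [0.4289 0.3304]
(286, 192) [0.3813 0.3194]
```

```bash
python3 - <<'E'
from h import *
c=optics.capture('wrist'); im=c['img'].astype(int); print(c['origin'],get_state()['tcp_pos'])
m=((im.min(2)>170)&((im.max(2)-im.min(2))<40)).astype(np.uint8); m[:100]=0;m[215:]=0;m[:,:200]=0;m[:,330:]=0
n,l,s,ce=cv2.connectedComponentsWithStats(m); k=1+s[1:,4].argmax(); print(s[k],ce[k])
cs,_=cv2.findContours((l==k).astype(np.uint8),0,2); r=cv2.minAreaRect(np.vstack(cs)); print(r)
q=cv2.boxPoints(r); w=np.array([px2w(c,*v,.03)[:2] for v in q]); print(w.round(4), 'centre',w.mean(0).round(4))
for i in range(4):
    e=w[(i+1)%4]-w[i]; print(np.linalg.norm(e).round(4),np.degrees(np.arctan2(e[1],e[0])).round(1))
c=optics.capture('top'); im=c['img'].astype(int)
E
```

```text
[0.4209331  0.23887554 0.32781783] [0.40741137 0.30918112 0.16993307]
[ 233  143   53   47 1812] [258.98730684 167.04966887]
((259.14959716796875, 164.99253845214844), (46.441986083984375, 51.03624725341797), 87.1375961303711)
[[0.4399 0.2826]
 [0.3939 0.2716]
 [0.3827 0.3147]
 [0.4304 0.3263]] centre [0.4117 0.2988]
0.0472 -166.4
0.0446 104.6
0.0491 13.7
0.0447 -77.8
```

```bash
echo '[0.4075,0.3085,0.17,-79.3]'>cmd.json; python3 plan.py s .408,.3125,.06,-77 _,_,.015,_ 
```

```text
slide [-0.0256, -0.0082, 0.7333] turn -0.0256 rows>= 2.6
slide [0.0, 0.0, 0.3] turn -0.0 rows>= 1.1
```

Emit:
send_rows([
  {"slide": [-0.01, -0.003, 0.2], "turn": -0.0256, "gripper": 1},
  {"slide": [-0.0256, -0.0082, 0.4], "turn": -0.0256, "gripper": 1},
  {"slide": [-0.0256, -0.0082, 0.6], "turn": -0.0256, "gripper": 1},
  {"slide": [-0.0256, -0.0082, 0.7333], "turn": -0.0256, "gripper": 1},
  {"slide": [-0.0256, -0.0082, 0.7333], "turn": -0.0256, "gripper": 1},
])

```text
time_s: 2.92
tcp_pos: [0.4056, 0.3115, 0.0559]
eef_rot: [179.7, -0.2, -76.9]
contact_force: [-0.9, -0.1, -0.5]
gripper_width: 0.0875
gripper_force: 0.0
```

Emit:
send_rows([
  {"slide": [0, 0, 0.12], "turn": 0, "gripper": 1},
  {"slide": [0, 0, 0.24], "turn": 0, "gripper": 1},
  {"slide": [0, 0, 0.3], "turn": 0, "gripper": 1},
  {"slide": [0, 0, 0.3], "turn": 0, "gripper": 0.5},
  {"slide": [0, 0, 0.3], "turn": 0, "gripper": 0.5},
], newtons=12)

```text
time_s: 3.33
tcp_pos: [0.4079, 0.3134, 0.0153]
eef_rot: [-180.0, -0.0, -76.9]
contact_force: [0.1, -0.1, 0.7]
gripper_width: 0.0793
gripper_force: 0.0
```

Emit:
send_rows([
  {"slide": [0, 0, 0], "turn": 0, "gripper": 0.5},
  {"slide": [0, 0, 0], "turn": 0, "gripper": 0.5},
  {"slide": [0, 0, 0], "turn": 0, "gripper": 0.5},
  {"slide": [0, 0, 0], "turn": 0, "gripper": 0.5},
  {"slide": [0, 0, 0], "turn": 0, "gripper": 0.5},
])

```text
time_s: 3.75
tcp_pos: [0.408, 0.3132, 0.0155]
eef_rot: [-179.9, 0.1, -77.0]
contact_force: [-3.3, -0.2, 6.5]
gripper_width: 0.0594
gripper_force: 12.0
```

Emit:
send_rows([
  {"slide": [0, 0, -0.06], "turn": 0, "gripper": 0.5},
  {"slide": [0, 0, -0.12], "turn": 0, "gripper": 0.5},
  {"slide": [0, 0, -0.18], "turn": 0, "gripper": 0.5},
  {"slide": [0, 0, -0.24], "turn": 0, "gripper": 0.5},
  {"slide": [0, 0, -0.3], "turn": 0, "gripper": 0.5},
])

```text
time_s: 4.17
tcp_pos: [0.4077, 0.3125, 0.0605]
eef_rot: [180.0, 0.0, -77.0]
contact_force: [-0.6, -0.1, -8.6]
gripper_width: 0.0596
gripper_force: 12.0
```

Emit:
send_rows([
  {"slide": [0, 0, -0.06], "turn": 0, "gripper": 0.5},
  {"slide": [0, 0, -0.12], "turn": 0, "gripper": 0.5},
  {"slide": [0, 0, -0.18], "turn": 0, "gripper": 0.5},
  {"slide": [0, 0, -0.2], "turn": 0, "gripper": 0.5},
  {"slide": [0, 0, -0.2], "turn": 0, "gripper": 0.5},
])

```text
time_s: 4.58
tcp_pos: [0.4082, 0.3132, 0.0907]
eef_rot: [-179.9, 0.1, -77.0]
contact_force: [-0.2, -0.4, -9.3]
gripper_width: 0.0598
gripper_force: 12.0
```

```bash
echo '[0.408,0.3125,0.09,-77]'>cmd.json; python3 - <<'E'
from h import *
c=cap('side','s2.png'); p=get_state()['tcp_pos']; u,v=map(int,w2px(c,p)); print(u,v,p)
w=cap('wrist')
S=c['img'][v-60:v+60,u-60:u+60,::-1]; o=np.hstack([cv2.resize(S,(384,384),interpolation=2),cv2.resize(w['img'][:,:,::-1],(410,384))])
cv2.imwrite('pics/s2c.png',o)
E
```

```text
198 156 [0.40784436 0.31282021 0.08993053]
```

View pics/s2c.png

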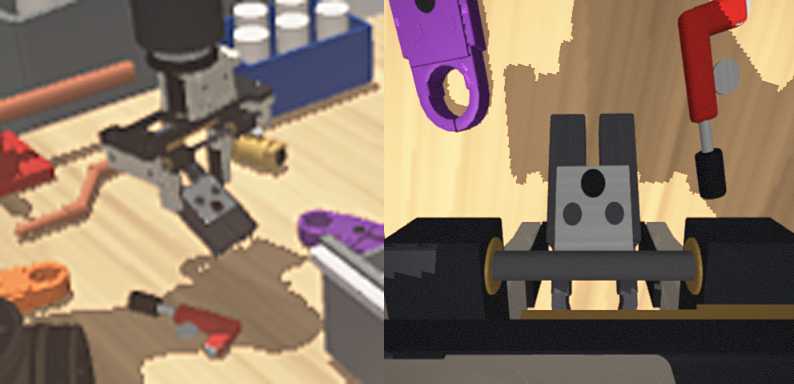

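The side crop shows the jaw hanging between the fingers with the tail tilted roughly 35° down; it is not plumb yet. I'll ease the grip.

Emit:
send_rows([
  {"slide": [0, 0, 0], "turn": 0, "gripper": 0.5},
  {"slide": [0, 0, 0], "turn": 0, "gripper": 0.5},
  {"slide": [0, 0, 0], "turn": 0, "gripper": 0.5},
  {"slide": [0, 0, 0], "turn": 0, "gripper": 0.5},
  {"slide": [0, 0, 0], "turn": 0, "gripper": 0.5},
], newtons=9)

```text
time_s: 5.1
tcp_pos: [0.4078, 0.3125, 0.0893]
eef_rot: [180.0, -0.0, -77.0]
contact_force: [-0.5, -0.4, -9.7]
gripper_width: 0.0598
gripper_force: 9.0
```

```bash
cat > tilt.py <<'E'
from h import *
w=optics.capture('wrist'); im=w['img'].astype(int)
sub=im[90:225,215:345]; g=((sub.max(2)-sub.min(2))<35)&(sub.min(2)>90)
ys=np.where(g.sum(1)>25)[0]+90; print('plate rows',ys.min() if len(ys) else None, ys.max() if len(ys) else None)
dk=(im[60:230,225:320].max(2)<110).sum(1)>30; y=np.where(dk)[0]+60; print('dark from',y.min() if len(y) else None)
s=get_state(); print(s['tcp_pos'].round(4),s['contact_force'].round(1),np.round(s['moment'],3),s['gripper_width'],s['gripper_force'],s['time_s'])
E
python3 tilt.py
```

```text
plate rows 167 224
dark from 120
[0.4078 0.3126 0.0894] [-0.5 -0.6 -9.5] [ 0.176 -0.007  0.005] 0.0596453758639041 8.96841287612915 5.15
```

Emit:
send_rows([
  {"slide": [0, 0, 0], "turn": 0, "gripper": 0.5},
  {"slide": [0, 0, 0], "turn": 0, "gripper": 0.5},
  {"slide": [0, 0, 0], "turn": 0, "gripper": 0.5},
  {"slide": [0, 0, 0], "turn": 0, "gripper": 0.5},
  {"slide": [0, 0, 0], "turn": 0, "gripper": 0.5},
], newtons=7)

```text
time_s: 5.57
tcp_pos: [0.4078, 0.3127, 0.0896]
eef_rot: [-180.0, 0.0, -77.0]
contact_force: [-0.3, -0.2, -7.7]
gripper_width: 0.0597
gripper_force: 7.0
```

```bash
python3 tilt.py
```

```text
plate rows 173 224
dark from 138
[0.4078 0.3126 0.0896] [-0.7  0.7 -8.2] [0.158 0.053 0.032] 0.060001578270062285 6.963573396205902 5.6167
```

Emit:
send_rows([
  {"slide": [0, 0, 0], "turn": 0, "gripper": 0.5},
  {"slide": [0, 0, 0], "turn": 0, "gripper": 0.5},
  {"slide": [0, 0, 0], "turn": 0, "gripper": 0.5},
  {"slide": [0, 0, 0], "turn": 0, "gripper": 0.5},
  {"slide": [0, 0, 0], "turn": 0, "gripper": 0.5},
], newtons=5.5)

```text
time_s: 6.03
tcp_pos: [0.408, 0.3129, 0.0899]
eef_rot: [-180.0, 0.0, -77.0]
contact_force: [-9.1, 5.4, -3.5]
gripper_width: 0.0521
gripper_force: 5.2
```

```bash
python3 tilt.py; python3 - <<'E'
from h import *
w=optics.capture('wrist'); c=cap('side'); p=get_state()['tcp_pos']
a=np.radians(103);u=np.array([np.cos(a),np.sin(a),0]);piv=p+[0,0,.006]
n=lambda th:piv-.068*(u*np.cos(th)+np.array([0,0,np.sin(th)]))
for th in (30,45,60,70,80,90): print(th,w2px(w,n(np.radians(th))).round(),w2px(c,n(np.radians(th))).round())
u,v=map(int,w2px(c,p)); 
S=c['img'][v-60:v+60,u-60:u+60,::-1]; o=np.hstack([cv2.resize(S,(384,384),interpolation=2),cv2.resize(w['img'][:,:,::-1],(410,384))])
cv2.imwrite('pics/s3c.png',o)
E
```

```text
plate rows 167 224
dark from 138
[0.408  0.3131 0.0901] [-1.7  0.  -2.9] [0.249 0.699 0.008] 0.052008961999422176 5.455616454128176 6.0833
30 [262. 121.] [212. 168.]
45 [262. 137.] [210. 171.]
60 [262. 157.] [207. 172.]
70 [262. 171.] [205. 172.]
80 [262. 186.] [203. 172.]
90 [262. 201.] [201. 171.]
```

View pics/s3c.png

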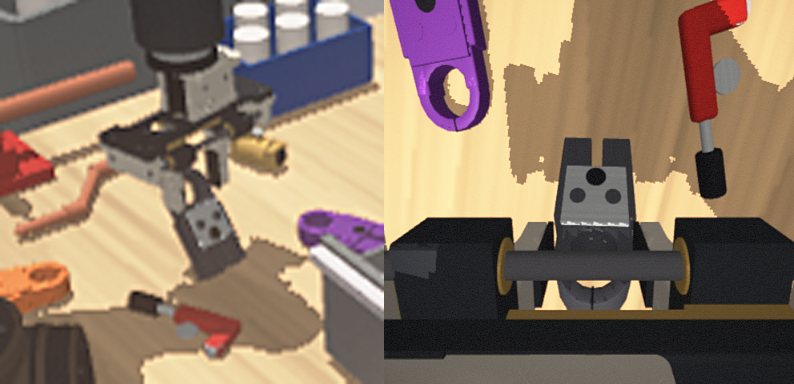

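The jaw slipped down: the fingers now hold the round head (52 wide) and the tail touches the bench at about 60° tilt. That is a good pivot for hanging plumb, so I firm the grip and lift slightly.

Emit:
send_rows([
  {"slide": [0, 0, 0], "turn": 0, "gripper": 0.4},
  {"slide": [0, 0, 0], "turn": 0, "gripper": 0.4},
  {"slide": [0, 0, -0.05], "turn": 0, "gripper": 0.4},
  {"slide": [0, 0, -0.1], "turn": 0, "gripper": 0.4},
  {"slide": [0, 0, -0.13], "turn": 0, "gripper": 0.4},
], newtons=13)

```text
time_s: 6.6
tcp_pos: [0.4081, 0.3128, 0.1099]
eef_rot: [-180.0, 0.0, -77.0]
contact_force: [0.2, 1.0, -9.0]
gripper_width: 0.0515
gripper_force: 13.0
```

Emit:
send_rows([
  {"slide": [0, 0, -0.06], "turn": 0, "gripper": 0.4},
  {"slide": [0, 0, -0.1], "turn": 0, "gripper": 0.4},
  {"slide": [0, 0, -0.1], "turn": 0, "gripper": 0.4},
  {"slide": [0, 0, -0.1], "turn": 0, "gripper": 0.4},
  {"slide": [0, 0, -0.1], "turn": 0, "gripper": 0.4},
])

```text
time_s: 7.02
tcp_pos: [0.4077, 0.3126, 0.1239]
eef_rot: [180.0, 0.0, -77.0]
contact_force: [0.1, 0.6, -10.0]
gripper_width: 0.0513
gripper_force: 13.0
```

```bash
python3 tilt.py; python3 - <<'E'
from h import *
w=optics.capture('wrist'); c=cap('side'); p=get_state()['tcp_pos']
u,v=map(int,w2px(c,p)); 
S=c['img'][v-40:v+60,u-50:u+50,::-1]; o=np.hstack([cv2.resize(S,(384,384),interpolation=2),cv2.resize(w['img'][:,:,::-1],(410,384))])
cv2.imwrite('pics/s4c.png',o)
E
```

```text
plate rows 187 224
dark from 169
[0.4076 0.3124 0.1237] [ 0.4 -1.3 -8.7] [-0.148 -0.093  0.032] 0.05192961617377589 12.962408998282626 7.0667
```

View pics/s4c.png

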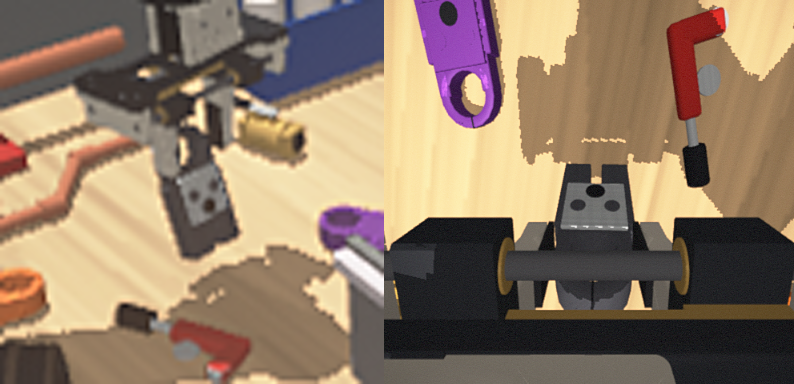

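```bash
python3 - <<'E'
from h import *
w=optics.capture('wrist'); p=get_state()['tcp_pos']; print(p)
a=np.radians(103);u=np.array([np.cos(a),np.sin(a),0]);f=np.array([0,0,1.])
for dz in(.006,.015):
  for L in (.08,.095):
    o=[]
    for th in (60,65,70,75,80,85,90):
        t=np.radians(th); ax=u*np.cos(t)+f*np.sin(t); nm=-u*np.sin(t)+f*np.cos(t)
        q=p+[0,0,dz]-ax*L
        o.append((th,int(w2px(w,q+nm*.012)[1]),int(w2px(w,q+ax*.034+nm*.015)[1]),int(w2px(w,q+ax*.08+nm*.015)[1]),round((q-nm*.012)[2],3)))
    print(dz,L,o)
E
```

```text
[0.40761399 0.31229794 0.12362988]
0.006 0.08 [(60, 131, 161, 223, np.float64(0.054)), (65, 139, 165, 221, np.float64(0.052)), (70, 147, 169, 220, np.float64(0.05)), (75, 155, 174, 218, np.float64(0.049)), (80, 163, 179, 216, np.float64(0.049)), (85, 172, 184, 215, np.float64(0.049)), (90, 181, 189, 214, np.float64(0.05))]
0.006 0.095 [(60, 118, 145, 200, np.float64(0.041)), (65, 128, 151, 200, np.float64(0.038)), (70, 137, 157, 201, np.float64(0.036)), (75, 147, 163, 201, np.float64(0.035)), (80, 156, 170, 202, np.float64(0.034)), (85, 166, 176, 203, np.float64(0.034)), (90, 176, 183, 205, np.float64(0.035))]
0.015 0.08 [(60, 132, 164, 231, np.float64(0.063)), (65, 140, 168, 229, np.float64(0.061)), (70, 149, 172, 227, np.float64(0.059)), (75, 157, 177, 225, np.float64(0.058)), (80, 166, 182, 223, np.float64(0.058)), (85, 175, 188, 222, np.float64(0.058)), (90, 184, 193, 221, np.float64(0.059))]
0.015 0.095 [(60, 119, 147, 206, np.float64(0.05)), (65, 129, 153, 206, np.float64(0.047)), (70, 139, 159, 206, np.float64(0.045)), (75, 148, 166, 207, np.float64(0.044)), (80, 159, 173, 208, np.float64(0.043)), (85, 169, 180, 209, np.float64(0.043)), (90, 179, 187, 210, np.float64(0.044))]
```

Emit:
send_rows([
  {"slide": [0, 0, 0.06], "turn": 0, "gripper": 0.4},
  {"slide": [0, 0, 0.12], "turn": 0, "gripper": 0.4},
  {"slide": [0, 0, 0.18], "turn": 0, "gripper": 0.4},
  {"slide": [0, 0, 0.24], "turn": 0, "gripper": 0.4},
  {"slide": [0, 0, 0.28], "turn": 0, "gripper": 0.4},
])

```text
time_s: 7.63
tcp_pos: [0.4085, 0.3143, 0.0832]
eef_rot: [-179.9, 0.1, -76.9]
contact_force: [-12.1, 0.1, 23.5]
gripper_width: 0.0517
gripper_force: 13.5
```

Emit:
send_rows([
  {"slide": [0, 0, 0.02], "turn": 0, "gripper": 0.4},
  {"slide": [0, 0, 0.04], "turn": 0, "gripper": 0.4},
  {"slide": [0, 0, 0.06], "turn": 0, "gripper": 0.4},
  {"slide": [0, 0, 0.08], "turn": 0, "gripper": 0.4},
  {"slide": [0, 0, 0.1], "turn": 0, "gripper": 0.4},
])

```text
time_s: 8.05
tcp_pos: [0.4092, 0.3183, 0.0735]
eef_rot: [-179.6, 0.5, -76.8]
contact_force: [-28.9, 6.7, 72.7]
gripper_width: 0.0597
gripper_force: 38.0
```

Emit:
send_rows([
  {"slide": [0, 0, -0.04], "turn": 0, "gripper": 0.4},
  {"slide": [0, 0, -0.04], "turn": 0, "gripper": 0.4},
  {"slide": [0, 0, -0.04], "turn": 0, "gripper": 0.4},
  {"slide": [0, 0, -0.04], "turn": 0, "gripper": 0.4},
  {"slide": [0, 0, -0.04], "turn": 0, "gripper": 0.4},
], newtons=5)

```text
time_s: 8.47
tcp_pos: [0.4086, 0.3151, 0.0754]
eef_rot: [-179.8, 0.2, -76.9]
contact_force: [-10.7, 1.7, 20.6]
gripper_width: 0.0586
gripper_force: 17.8
```

```bash
echo '[0.408,0.3125,0.0735,-77]'>cmd.json; python3 tilt.py; python3 - <<'E'
from h import *
w=optics.capture('wrist'); c=cap('side'); p=get_state()['tcp_pos']
u,v=map(int,w2px(c,p)); 
S=c['img'][v-40:v+60,u-50:u+50,::-1]; o=np.hstack([cv2.resize(S,(384,384),interpolation=2),cv2.resize(w['img'][:,:,::-1],(410,384))])
cv2.imwrite('pics/s5c.png',o)
E
```

```text
plate rows 196 224
dark from 169
[0.4086 0.3151 0.0754] [-10.3   1.5  20.2] [ 0.702  4.61  -0.044] 0.05843066805243886 17.852183170616627 8.5167
```

View pics/s5c.png

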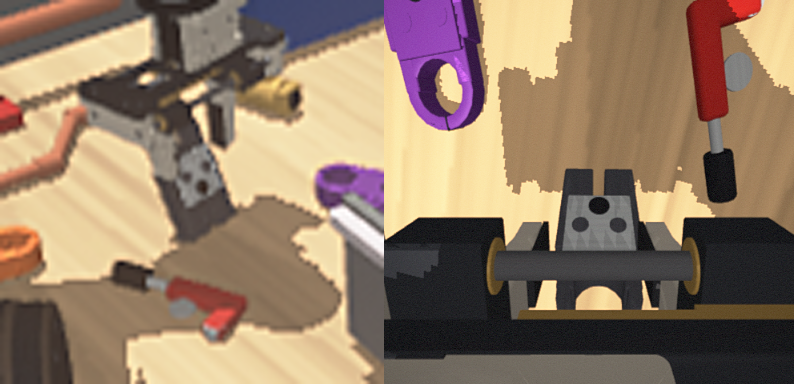

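```bash
python3 - <<'E'
from h import *
from scipy.optimize import least_squares
w=optics.capture('wrist'); p=get_state()['tcp_pos']; im=w['img']
print(p); 
for r in range(158,262,4): print(r,[int(im[r,c].astype(int).mean()) for c in range(225,305,6)])
a=np.radians(103);u=np.array([np.cos(a),np.sin(a),0]);f=np.array([0,0,1.])
def rows(th,s):
    t=np.radians(th); ax=u*np.cos(t)+f*np.sin(t); nm=-u*np.sin(t)+f*np.cos(t)
    q=np.array([p[0],p[1],0])+u*s; q[2]=-( -.012*nm[2]) if th<90 else .012*nm[2]*-1
    return [round(float(w2px(w,x)[1])) for x in (q+nm*.012,q+ax*.034+nm*.015,q+ax*.08+nm*.015)]
for th in (70,75,80,85,90): print(th,[(s,rows(th,s)) for s in (-.02,-.01,0,.01)])
E
```

```text
[0.40862643 0.31507006 0.07542979]
158 [137, 133, 135, 131, 124, 113, 116, 120, 121, 119, 114, 116, 117, 120]
162 [135, 135, 132, 131, 124, 108, 118, 123, 119, 115, 119, 115, 117, 120]
166 [132, 138, 137, 134, 125, 117, 120, 121, 117, 112, 117, 116, 119, 121]
170 [131, 50, 46, 47, 43, 45, 90, 123, 117, 48, 44, 47, 44, 45]
174 [119, 46, 48, 45, 45, 47, 98, 120, 117, 49, 44, 48, 44, 44]
178 [59, 55, 43, 44, 48, 49, 95, 119, 117, 50, 46, 47, 52, 52]
182 [47, 49, 40, 47, 44, 48, 96, 116, 116, 47, 52, 48, 46, 47]
186 [47, 57, 51, 50, 52, 50, 99, 121, 117, 49, 44, 45, 50, 44]
190 [45, 55, 48, 54, 51, 44, 100, 116, 120, 46, 47, 50, 50, 52]
194 [53, 62, 57, 59, 51, 48, 96, 112, 104, 47, 44, 44, 47, 46]
198 [49, 119, 132, 117, 118, 118, 62, 13, 24, 135, 120, 117, 133, 117]
202 [51, 119, 127, 115, 125, 115, 22, 21, 21, 23, 128, 114, 129, 122]
206 [54, 114, 131, 113, 125, 96, 28, 23, 20, 25, 123, 118, 129, 126]
210 [54, 126, 125, 112, 128, 130, 21, 12, 24, 71, 133, 122, 124, 130]
214 [53, 127, 126, 117, 122, 126, 129, 75, 102, 130, 127, 130, 126, 125]
218 [43, 127, 118, 49, 53, 128, 125, 125, 1
[... 528 characters left out ...]
1]
250 [82, 87, 93, 90, 87, 83, 82, 87, 94, 92, 85, 86, 84, 87]
254 [58, 52, 55, 54, 50, 53, 49, 54, 56, 58, 51, 60, 57, 56]
258 [66, 60, 62, 62, 62, 66, 62, 58, 63, 68, 62, 61, 64, 62]
70 [(-0.02, [157, 180, 232]), (-0.01, [171, 196, 250]), (0, [184, 211, 268]), (0.01, [197, 226, 285])]
75 [(-0.02, [156, 175, 219]), (-0.01, [169, 190, 237]), (0, [183, 205, 255]), (0.01, [196, 220, 273])]
80 [(-0.02, [155, 169, 205]), (-0.01, [169, 185, 224]), (0, [182, 200, 242]), (0.01, [195, 215, 260])]
85 [(-0.02, [154, 164, 190]), (-0.01, [168, 179, 209]), (0, [181, 194, 228]), (0.01, [194, 209, 246])]
90 [(-0.02, [154, 158, 175]), (-0.01, [167, 174, 195]), (0, [180, 189, 214]), (0.01, [193, 204, 232])]
```

Emit:
send_rows([
  {"slide": [0, 0, -0.02], "turn": 0, "gripper": 0.4},
  {"slide": [0, 0, -0.04], "turn": 0, "gripper": 0.4},
  {"slide": [0, 0, -0.06], "turn": 0, "gripper": 0.4},
  {"slide": [0, 0, -0.08], "turn": 0, "gripper": 0.4},
  {"slide": [0, 0, -0.08], "turn": 0, "gripper": 0.4},
], newtons=7)

```text
time_s: 9.08
tcp_pos: [0.4079, 0.3125, 0.0849]
eef_rot: [180.0, -0.0, -77.0]
contact_force: [0.1, -0.5, -8.5]
gripper_width: 0.0515
gripper_force: 7.3
```

```bash
cat > fit.py <<'E'
from h import *
import sys
from scipy.optimize import least_squares
yaw=float(sys.argv[1]) # tool yaw: -u = tool x
w=optics.capture('wrist'); st=get_state(); p=st['tcp_pos']; im=w['img'].astype(int)
print(p.round(4),'F',st['contact_force'].round(1),'grip',round(st['gripper_width'],4),round(st['gripper_force'],1),'t',st['time_s'])
col=[c for c in list(range(238,250,2))+list(range(278,288,2))]
prof=im[120:262][:,col].mean(2).mean(1)
d=np.diff(prof); g=lambda a,b:a+120
for i in range(0,len(prof),3): print(120+i,int(prof[i]),end=' | ')
print()
E
python3 fit.py -77
```

```text
[0.4079 0.3125 0.0847] F [-1.   0.3 -9.5] grip 0.0519 7.3 t 9.1333
120 126 | 123 126 | 126 125 | 129 125 | 132 126 | 135 125 | 138 124 | 141 124 | 144 124 | 147 125 | 150 124 | 153 124 | 156 124 | 159 124 | 162 123 | 165 125 | 168 60 | 171 47 | 174 46 | 177 48 | 180 47 | 183 48 | 186 46 | 189 47 | 192 46 | 195 120 | 198 117 | 201 122 | 204 121 | 207 120 | 210 123 | 213 125 | 216 89 | 219 57 | 222 55 | 225 56 | 228 67 | 231 122 | 234 124 | 237 122 | 240 117 | 243 122 | 246 113 | 249 116 | 252 45 | 255 57 | 258 62 | 261 64 |
```

Emit:
send_rows([
  {"slide": [0, 0, 0.02], "turn": 0, "gripper": 0.4},
  {"slide": [0.04, 0, 0.015], "turn": 0, "gripper": 0.4},
  {"slide": [0.08, 0, 0.005], "turn": 0, "gripper": 0.4},
  {"slide": [0.12, 0, 0], "turn": 0, "gripper": 0.4},
  {"slide": [0.15, 0, 0], "turn": 0, "gripper": 0.4},
])

```text
time_s: 9.55
tcp_pos: [0.413, 0.2896, 0.0851]
eef_rot: [180.0, -0.0, -77.0]
contact_force: [0.7, -1.0, -9.7]
gripper_width: 0.0515
gripper_force: 7.0
```

```bash
python3 fit.py -77
```

```text
[0.4129 0.2891 0.0851] F [-1.   0.3 -9.2] grip 0.0515 7.0 t 9.6
120 130 | 123 128 | 126 128 | 129 128 | 132 128 | 135 127 | 138 128 | 141 128 | 144 127 | 147 127 | 150 125 | 153 127 | 156 126 | 159 126 | 162 127 | 165 54 | 168 49 | 171 48 | 174 48 | 177 48 | 180 49 | 183 50 | 186 50 | 189 48 | 192 80 | 195 119 | 198 118 | 201 120 | 204 118 | 207 122 | 210 120 | 213 125 | 216 72 | 219 61 | 222 59 | 225 59 | 228 75 | 231 138 | 234 131 | 237 130 | 240 124 | 243 128 | 246 118 | 249 116 | 252 47 | 255 57 | 258 64 | 261 68 |
```

```bash
cat > fit2.py <<'E'
from h import *
from scipy.optimize import least_squares
import sys
yaw=np.radians(float(sys.argv[1]))
w=optics.capture('wrist'); st=get_state(); p=st['tcp_pos']; im=w['img'].astype(float).mean(2); im=cv2.GaussianBlur(im,(3,3),0)
print(p.round(4),'F',st['contact_force'].round(1),'grip',round(st['gripper_width'],4),round(st['gripper_force'],1),'t',round(st['time_s'],2))
col=list(range(238,250))+list(range(278,288)); pr=im[:,col].mean(1); d=np.diff(pr)
t=130+int(np.argmin(d[130:225])); b=t+8+int(np.argmax(d[t+8:min(t+48,246)]))
def ext(r,f):
    x=im[r,200:330]; return x
# arm width just above tail row; background right/left by threshold
mid=(t+b)//2; x=im[mid]; l=262
dk=im[t+3:t+7].mean(0)<80
L=244
while dk[L] and L>150: L-=1
Rr=282
while dk[Rr] and Rr<360: Rr+=1
br=im[b+4:b+7].mean(0)>85
pl=244
while br[pl] and pl>150: pl-=1
pr_=282
while br[pr_] and pr_<360: pr_+=1
print('tail row',t,'cols',L,Rr,'plate row',b,'cols',pl,pr_)
X=np.array([np.cos(yaw),np.sin(yaw),0]);u=-X;Yd=np.array([-u[1],u[0],0]);f=np.array([0,0,1.])
def model(v):
    th,s,h,e=v; ax=u*np.cos(th)+f*np.sin(th); nm=-u*np.sin(th)+f*np.cos(th)
    q=np.array([p[0],p[1],0])+u*s+Yd*e+f*h
    a=w2px(w,q+nm*.012); r=5
    a1=w2px(w,q+nm*.012+Yd*.03);a2=w2px(w,q+nm*.012-Yd*.03)
    c=w2px(w,q+ax*.034+nm*.015);c1=w2px(w,q+ax*.036+nm*.015+Yd*.024);c2=w2px(w,q+ax*.036+nm*.015-Yd*.024)
    return np.array([a[1]-t-.5,c[1]-b-.5,abs(a1[0]-a2[0])-(Rr-L-1),abs(c1[0]-c2[0])-(pr_-pl-1),(a1[0]+a2[0])/2-(L+Rr)/2])
s=least_squares(model,[1.4,-.01,.01,0],x_scale=[.1,.01,.01,.01]); th,so,h,e=s.x
print('tilt',np.degrees(th).round(1),'tail s',so.round(4),'h',h.round(4),'lat',e.round(4),'res',s.fun.round(1),'toe z',round(h-.012*abs(np.cos(th)),4))
E
python3 fit2.py -77
```

```text
[0.413  0.2897 0.0851] F [ 0.2  0.3 -8.9] grip 0.0518 7.0 t 9.65
tail row 164 cols 220 305 plate row 192 cols 223 301
tilt 65.3 tail s -0.0154 h 0.0123 lat 0.001 res [-0.   0.  -0.1  0.1 -0. ] toe z 0.0073
```

Emit:
send_rows([
  {"slide": [0, 0, 0.03], "turn": 0, "gripper": 0.4},
  {"slide": [0, 0, 0.06], "turn": 0, "gripper": 0.4},
  {"slide": [0.04, 0, 0.06], "turn": 0, "gripper": 0.4},
  {"slide": [0.08, 0, 0.055], "turn": 0, "gripper": 0.4},
  {"slide": [0.12, 0, 0.05], "turn": 0, "gripper": 0.4},
])

```text
time_s: 10.07
tcp_pos: [0.4172, 0.2738, 0.0778]
eef_rot: [-179.9, 0.1, -76.9]
contact_force: [0.1, 0.7, -7.7]
gripper_width: 0.0518
gripper_force: 7.0
```

```bash
python3 fit2.py -77
```

```text
[0.4171 0.2725 0.0776] F [-0.3 -0.6 -4. ] grip 0.0517 7.0 t 10.12
tail row 186 cols 221 303 plate row 205 cols 223 300
tilt 79.5 tail s 0.0045 h 0.0047 lat -0.0001 res [ 0.  -0.   0.3 -0.2 -0. ] toe z 0.0025
```

Emit:
send_rows([
  {"slide": [0.03, 0, 0.005], "turn": 0, "gripper": 0.4},
  {"slide": [0.06, 0, 0.005], "turn": 0, "gripper": 0.4},
  {"slide": [0.085, 0, 0.005], "turn": 0, "gripper": 0.4},
  {"slide": [0.085, 0, 0.005], "turn": 0, "gripper": 0.4},
  {"slide": [0.085, 0, 0.005], "turn": 0, "gripper": 0.4},
])

```text
time_s: 10.53
tcp_pos: [0.4198, 0.2605, 0.0766]
eef_rot: [180.0, -0.0, -77.0]
contact_force: [0.5, 0.7, -6.6]
gripper_width: 0.0517
gripper_force: 7.4
```

```bash
python3 fit2.py -77
```

```text
[0.4198 0.2606 0.0767] F [-0.3  0.6 -6.6] grip 0.0515 7.4 t 10.58
tail row 199 cols 222 302 plate row 213 cols 224 299
tilt 86.9 tail s 0.0144 h 0.0014 lat 0.0005 res [ 0.  -0.   0.1 -0.1  0. ] toe z 0.0008
```

Emit:
send_rows([
  {"slide": [0.01, 0, 0.01], "turn": 0, "gripper": 0.4},
  {"slide": [0.02, 0, 0.02], "turn": 0, "gripper": 0.4},
  {"slide": [0.02, 0, 0.02], "turn": 0, "gripper": 0.4},
  {"slide": [0.02, 0, 0.02], "turn": 0, "gripper": 0.7},
  {"slide": [0.02, 0, 0.02], "turn": 0, "gripper": 1},
])

```text
time_s: 11.0
tcp_pos: [0.4211, 0.2583, 0.0744]
eef_rot: [-179.9, 0.0, -77.0]
contact_force: [0.6, 0.2, 0.5]
gripper_width: 0.0597
gripper_force: 0.0
```

Emit:
send_rows([
  {"slide": [0, 0, 0], "turn": 0, "gripper": 1},
  {"slide": [0, 0, 0], "turn": 0, "gripper": 1},
  {"slide": [0, 0, 0], "turn": 0, "gripper": 1},
  {"slide": [0, 0, -0.05], "turn": 0, "gripper": 1},
  {"slide": [0, 0, -0.15], "turn": 0, "gripper": 1},
])

```text
time_s: 11.42
tcp_pos: [0.4197, 0.257, 0.0955]
eef_rot: [179.8, -0.1, -77.0]
contact_force: [-0.8, -0.6, 0.5]
gripper_width: 0.0868
gripper_force: 0.0
```

```bash
python3 fit2.py -77
```

```text
[0.4213 0.2586 0.0992] F [1.3 0.3 2.3] grip 0.0871 0.0 t 11.47
tail row 195 cols 223 298 plate row 203 cols 226 294
tilt 92.0 tail s 0.016 h 0.0017 lat 0.0015 res [-0.   0.  -0.8  0.7 -0. ] toe z 0.0012
```

```bash
echo '[0.4207,0.2577,0.0968,-77]'>cmd.json; python3 plan.py s _,_,.17,-45 .4176,.2734,.19,-13 .4176,.2734,.17,13 _,_,.064,13
```

```text
slide [0.0, 0.0, -0.488] turn -0.3556 rows>= 4.5
slide [-0.0886, -0.0594, -0.1333] turn -0.3556 rows>= 4.5
slide [0.0, 0.0, 0.1333] turn -0.2889 rows>= 3.6
slide [0.0, 0.0, 0.7067] turn -0.0 rows>= 2.5
```

Emit:
send_rows([
  {"slide": [0, 0, -0.25], "turn": 0, "gripper": 1},
  {"slide": [0, 0, -0.488], "turn": 0, "gripper": 1},
  {"slide": [0, 0, -0.488], "turn": -0.07, "gripper": 1},
  {"slide": [0, 0, -0.488], "turn": -0.14, "gripper": 1},
  {"slide": [0, 0, -0.488], "turn": -0.21, "gripper": 1},
])

```text
time_s: 11.88
tcp_pos: [0.4208, 0.2583, 0.171]
eef_rot: [-179.9, 0.1, -57.8]
contact_force: [0.4, -0.9, -0.3]
gripper_width: 0.0878
gripper_force: 0.0
```

```bash
echo '[0.4207,0.2577,0.17,-58.1]'>cmd.json; python3 plan.py s  .4176,.2734,.18,-25 .4176,.2734,.17,7 _,_,_,13 _,_,.064,13; python3 -c "
from plant import *
print(get_state()['tcp_pos'],get_state()['eef_rot'])"
```

```text
slide [-0.0998, -0.0378, -0.0667] turn -0.3678 rows>= 4.6
slide [0.0, 0.0, 0.0667] turn -0.3556 rows>= 4.5
slide [0.0, 0.0, -0.0] turn -0.0667 rows>= 0.8
slide [0.0, 0.0, 0.7067] turn -0.0 rows>= 2.5
[0.42077523 0.25826752 0.17098011] [-1.79866307e+02  5.19741492e-02 -5.77804049e+01]
```

Emit:
send_rows([
  {"slide": [-0.02, -0.01, -0.0667], "turn": -0.0735, "gripper": 1},
  {"slide": [-0.04, -0.02, -0.0667], "turn": -0.147, "gripper": 1},
  {"slide": [-0.06, -0.03, -0.0667], "turn": -0.22, "gripper": 1},
  {"slide": [-0.08, -0.0378, -0.0667], "turn": -0.294, "gripper": 1},
  {"slide": [-0.0998, -0.0378, -0.0667], "turn": -0.3678, "gripper": 1},
])

```text
time_s: 12.3
tcp_pos: [0.4176, 0.2738, 0.1802]
eef_rot: [-180.0, -0.0, -24.7]
contact_force: [-0.9, 0.0, -0.7]
gripper_width: 0.0876
gripper_force: 0.0
```

Emit:
send_rows([
  {"slide": [0, 0, 0.0667], "turn": -0.0711, "gripper": 1},
  {"slide": [0, 0, 0.0667], "turn": -0.1422, "gripper": 1},
  {"slide": [0, 0, 0.0667], "turn": -0.2133, "gripper": 1},
  {"slide": [0, 0, 0.0667], "turn": -0.2844, "gripper": 1},
  {"slide": [0, 0, 0.0667], "turn": -0.3556, "gripper": 1},
])

```text
time_s: 12.72
tcp_pos: [0.4175, 0.2736, 0.17]
eef_rot: [-180.0, -0.0, 7.3]
contact_force: [0.2, 0.2, 0.0]
gripper_width: 0.0877
gripper_force: 0.0
```

Emit:
send_rows([
  {"slide": [0, 0, 0], "turn": -0.0667, "gripper": 1},
  {"slide": [0, 0, 0], "turn": -0.0667, "gripper": 1},
  {"slide": [0, 0, 0.05], "turn": -0.0667, "gripper": 1},
  {"slide": [0, 0, 0.1], "turn": -0.0667, "gripper": 1},
  {"slide": [0, 0, 0.1], "turn": -0.0667, "gripper": 1},
])

```text
time_s: 13.13
tcp_pos: [0.4165, 0.2727, 0.1527]
eef_rot: [179.9, 0.1, 12.8]
contact_force: [0.5, -0.5, -0.0]
gripper_width: 0.0875
gripper_force: 0.0
```

```bash
python3 - <<'E'
from h import *
w=cap('wrist','w6.png'); p=get_state()['tcp_pos']; print(p,get_state()['eef_rot'])
a=np.radians(13);X=np.array([np.cos(a),np.sin(a),0]);Y=np.array([-X[1],X[0],0]);q=np.array([.4176,.2734,0])
for nm,x,y,z in [('near edge top plate',.03,.012,.07),('',.03,-.012,.07),('',.03,.012,0),('',.03,-.012,0),('head top',0,0,.125)]: print(nm,w2px(w,q+x*X+y*Y+[0,0,z]).round())
cv2.imwrite('pics/w6v.png',w['img'][:,:,::-1])
E
```

```text
[0.41681198 0.27284341 0.1533281 ] [1.79920887e+02 1.06031089e-01 1.28962782e+01]
near edge top plate [245. 154.]
 [277. 154.]
 [248. 142.]
 [273. 142.]
head top [261. 218.]
```

View pics/w6v.png

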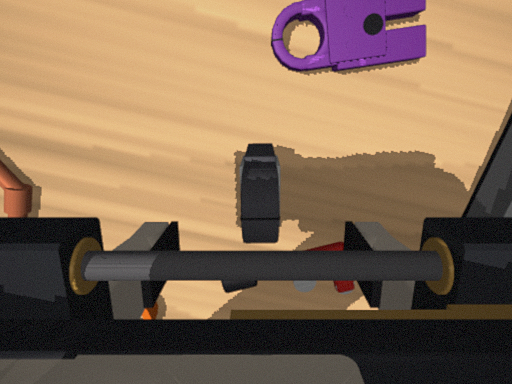

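The jaw stands upright at (246–273, 143), exactly where predicted, centred between the open fingers. Next is the face grasp.

Emit:
send_rows([
  {"slide": [0, 0, 0.15], "turn": 0, "gripper": 1},
  {"slide": [0, 0, 0.3], "turn": 0, "gripper": 1},
  {"slide": [0, 0, 0.45], "turn": 0, "gripper": 1},
  {"slide": [0, 0, 0.6], "turn": 0, "gripper": 0.8},
  {"slide": [0, 0, 0.607], "turn": 0, "gripper": 0.5},
], newtons=30)

```text
time_s: 13.6
tcp_pos: [0.4156, 0.2715, 0.0599]
eef_rot: [179.8, 0.3, 12.9]
contact_force: [-1.1, -0.9, -0.1]
gripper_width: 0.0796
gripper_force: 0.0
```

Emit:
send_rows([
  {"slide": [0, 0, 0], "turn": 0, "gripper": 0.4},
  {"slide": [0, 0, 0], "turn": 0, "gripper": 0.2},
  {"slide": [0, 0, 0], "turn": 0, "gripper": 0.2},
  {"slide": [0, 0, 0], "turn": 0, "gripper": 0.2},
  {"slide": [0, 0, 0], "turn": 0, "gripper": 0.2},
])

```text
time_s: 14.02
tcp_pos: [0.4178, 0.2741, 0.0646]
eef_rot: [-179.9, -0.1, 13.0]
contact_force: [-0.8, -0.5, -0.1]
gripper_width: 0.0461
gripper_force: 0.0
```

Emit:
send_rows([
  {"slide": [0, 0, 0], "turn": 0, "gripper": 0.2},
  {"slide": [0, 0, 0], "turn": 0, "gripper": 0.2},
  {"slide": [0, 0, -0.05], "turn": 0, "gripper": 0.2},
  {"slide": [0, 0, -0.1], "turn": 0, "gripper": 0.2},
  {"slide": [0, 0, -0.2], "turn": 0, "gripper": 0.2},
])

```text
time_s: 14.43
tcp_pos: [0.4158, 0.2719, 0.0922]
eef_rot: [179.9, 0.2, 13.0]
contact_force: [0.0, 0.2, -9.8]
gripper_width: 0.0299
gripper_force: 30.0
```

```bash
echo '[0.4176,0.2734,0.094,13]'>cmd.json; python3 plan.py  _,_,.22,13 .47,.18,.22,8 .54,.06,.22,0 .6003,-.0284,.22,-3; python3 fit2.py 13|head -1
```

```text
slide [0.0, 0.0, -0.84] turn -0.0 rows>= 3.0
slide [0.2003, 0.6853, -0.0] turn 0.0556 rows>= 2.6
slide [0.3508, 0.8572, -0.0] turn 0.0889 rows>= 3.3
slide [0.402, 0.5893, -0.0] turn 0.0333 rows>= 2.6
[0.4175 0.2735 0.0959] F [ 1.4  1.5 -5.2] grip 0.0298 30.0 t 14.48
```

Emit:
send_rows([
  {"slide": [0, 0, -0.1], "turn": 0, "gripper": 0.2},
  {"slide": [0, 0, -0.3], "turn": 0, "gripper": 0.2},
  {"slide": [0, 0, -0.5], "turn": 0, "gripper": 0.2},
  {"slide": [0, 0, -0.7], "turn": 0, "gripper": 0.2},
  {"slide": [0, 0, -0.84], "turn": 0, "gripper": 0.2},
], newtons=40)

```text
time_s: 14.9
tcp_pos: [0.4174, 0.2735, 0.2218]
eef_rot: [-179.9, -0.1, 13.0]
contact_force: [1.0, 0.9, -9.1]
gripper_width: 0.0297
gripper_force: 40.0
```

Emit:
send_rows([
  {"slide": [0.03, 0.09, 0], "turn": 0.01, "gripper": 0.2},
  {"slide": [0.07, 0.23, 0], "turn": 0.02, "gripper": 0.2},
  {"slide": [0.11, 0.38, 0], "turn": 0.035, "gripper": 0.2},
  {"slide": [0.16, 0.54, 0], "turn": 0.045, "gripper": 0.2},
  {"slide": [0.2003, 0.6853, 0], "turn": 0.0556, "gripper": 0.2},
])

```text
time_s: 15.32
tcp_pos: [0.4693, 0.1788, 0.2188]
eef_rot: [180.0, 0.1, 8.0]
contact_force: [0.1, 0.9, -9.3]
gripper_width: 0.0294
gripper_force: 40.0
```

Emit:
send_rows([
  {"slide": [0.07, 0.17, 0], "turn": 0.018, "gripper": 0.2},
  {"slide": [0.14, 0.34, 0], "turn": 0.036, "gripper": 0.2},
  {"slide": [0.21, 0.51, 0], "turn": 0.053, "gripper": 0.2},
  {"slide": [0.28, 0.69, 0], "turn": 0.071, "gripper": 0.2},
  {"slide": [0.3508, 0.8572, 0], "turn": 0.0889, "gripper": 0.2},
])

```text
time_s: 15.73
tcp_pos: [0.5393, 0.0586, 0.2187]
eef_rot: [180.0, 0.1, -0.1]
contact_force: [0.5, 0.3, -9.0]
gripper_width: 0.0297
gripper_force: 40.0
```

Emit:
send_rows([
  {"slide": [0.11, 0.16, 0], "turn": 0.01, "gripper": 0.2},
  {"slide": [0.22, 0.32, 0], "turn": 0.02, "gripper": 0.2},
  {"slide": [0.32, 0.47, 0], "turn": 0.03, "gripper": 0.2},
  {"slide": [0.38, 0.56, 0], "turn": 0.0333, "gripper": 0.2},
  {"slide": [0.402, 0.5893, 0], "turn": 0.0333, "gripper": 0.2},
])

```text
time_s: 16.15
tcp_pos: [0.6003, -0.0305, 0.218]
eef_rot: [180.0, 0.1, -3.1]
contact_force: [0.4, 0.2, -8.3]
gripper_width: 0.0298
gripper_force: 40.0
```

```bash
echo '[0.6003,-0.0284,0.22,-3]'>cmd.json; python3 - <<'E'
from h import *
optics.capture('wrist');w=cap('wrist','w7.png'); p=get_state()['tcp_pos']; print(p,get_state()['eef_rot'],get_state()['time_s'],get_state()['joints'].round(0))
a=np.radians(-3);X=np.array([np.cos(a),np.sin(a),0]);Y=np.array([-X[1],X[0],0])
for n,s,z in (('D0',.6375,.118),('D1',.5645,.118),('D2',.4975,.118),('D0l',.6375,.1)): print(n,[w2px(w,s*X+t*Y+[0,0,z]).round().tolist() for t in(.086,.003,-.08)])
print('tail',[w2px(w,np.array([p[0],p[1],p[2]-.064])+x*X+y*Y).round().tolist() for x,y in ((.03,.012),(.03,-.012),(-.03,.012))])
im=w['img'].astype(int).mean(2)
for c in (200,330):
    print(c,[int(im[r:r+3,c-4:c+5].mean()) for r in range(90,230,3)])
t=optics.capture('top'); cv2.imwrite('pics/t7.png',t['img'][:,:,::-1])
E
```

```text
[ 0.59963608 -0.02911126  0.21807379] [ 1.79992582e+02  1.48394564e-01 -3.10167914e+00] 16.25 [ 16.  14. -10.  -0. -66.  71.]
D0 [[156.0, 144.0], [259.0, 144.0], [363.0, 144.0]]
D1 [[163.0, 228.0], [260.0, 228.0], [356.0, 228.0]]
D2 [[169.0, 296.0], [260.0, 296.0], [350.0, 296.0]]
D0l [[162.0, 141.0], [259.0, 141.0], [356.0, 141.0]]
tail [[243.0, 161.0], [277.0, 161.0], [244.0, 240.0]]
200 [25, 27, 26, 27, 27, 27, 25, 26, 26, 25, 26, 26, 60, 98, 97, 93, 201, 245, 86, 23, 23, 24, 24, 23, 24, 25, 23, 25, 26, 25, 22, 23, 22, 34, 98, 96, 96, 98, 98, 96, 96, 98, 90, 79, 86, 87, 84]
330 [51, 50, 49, 49, 49, 50, 49, 50, 50, 51, 50, 50, 51, 96, 96, 95, 115, 131, 65, 29, 30, 31, 32, 33, 34, 33, 34, 35, 36, 37, 38, 39, 38, 42, 79, 91, 95, 96, 97, 96, 94, 97, 58, 24, 23, 23, 23]
```

View pics/w7.png

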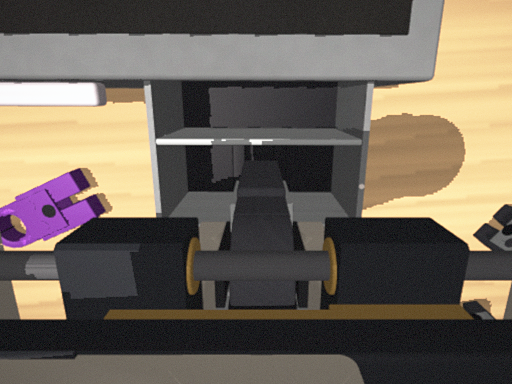

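Wrist view: rear divider D0's top strip is at row ~141, spanning cols 157–363, and the jaw's tail edge is at row ~161, plumb. That puts D0 about 2 mm farther back than planned, so I shift +2 mm and insert.

Emit:
send_rows([
  {"slide": [0.0133, -0.003, 0.1], "turn": 0, "gripper": 0.2},
  {"slide": [0.0133, -0.003, 0.2], "turn": 0, "gripper": 0.2},
  {"slide": [0.0133, -0.003, 0.3], "turn": 0, "gripper": 0.2},
  {"slide": [0.0133, -0.003, 0.4], "turn": 0, "gripper": 0.2},
  {"slide": [0.0133, -0.003, 0.46], "turn": 0, "gripper": 0.2},
], newtons=25)

```text
time_s: 16.72
tcp_pos: [0.6005, -0.0268, 0.1487]
eef_rot: [-180.0, 0.1, -2.9]
contact_force: [-0.1, 0.3, -9.3]
gripper_width: 0.0301
gripper_force: 25.0
```

Emit:
send_rows([
  {"slide": [0, 0, 0.06], "turn": 0, "gripper": 0.2},
  {"slide": [0, 0, 0.12], "turn": 0, "gripper": 0.2},
  {"slide": [0, 0, 0.18], "turn": 0, "gripper": 0.2},
  {"slide": [0, 0, 0.22], "turn": 0, "gripper": 0.2},
  {"slide": [0, 0, 0.26], "turn": 0, "gripper": 0.2},
])

```text
time_s: 17.13
tcp_pos: [0.6022, -0.0278, 0.111]
eef_rot: [-180.0, -0.0, -3.0]
contact_force: [-0.3, -0.0, -8.3]
gripper_width: 0.0296
gripper_force: 25.0
```

Emit:
send_rows([
  {"slide": [0, 0, 0.04], "turn": 0, "gripper": 0.2},
  {"slide": [0, 0, 0.08], "turn": 0, "gripper": 0.2},
  {"slide": [0, 0, 0.12], "turn": 0, "gripper": 0.2},
  {"slide": [0, 0, 0.15], "turn": 0, "gripper": 0.2},
  {"slide": [0, 0, 0.17], "turn": 0, "gripper": 0.2},
])

```text
time_s: 17.55
tcp_pos: [0.602, -0.028, 0.0853]
eef_rot: [180.0, 0.0, -3.0]
contact_force: [-0.7, -0.3, -8.9]
gripper_width: 0.0298
gripper_force: 25.0
```

Emit:
send_rows([
  {"slide": [0, 0, 0.01], "turn": 0, "gripper": 0.2},
  {"slide": [0, 0, 0.02], "turn": 0, "gripper": 0.2},
  {"slide": [0, 0, 0.03], "turn": 0, "gripper": 0.2},
  {"slide": [0, 0, 0.035], "turn": 0, "gripper": 0.2},
  {"slide": [0, 0, 0.035], "turn": 0, "gripper": 0.2},
])

```text
time_s: 17.97
tcp_pos: [0.6046, -0.0279, 0.084]
eef_rot: [180.0, -0.3, -2.9]
contact_force: [-3.0, -0.4, 8.8]
gripper_width: 0.0301
gripper_force: 25.0
```

Emit:
send_rows([
  {"slide": [0, 0, -0.01], "turn": 0, "gripper": 0.3},
  {"slide": [0, 0, -0.01], "turn": 0, "gripper": 0.5},
  {"slide": [0, 0, -0.01], "turn": 0, "gripper": 0.7},
  {"slide": [0, 0, -0.01], "turn": 0, "gripper": 0.7},
  {"slide": [0, 0, -0.01], "turn": 0, "gripper": 0.7},
])

```text
time_s: 18.38
tcp_pos: [0.6026, -0.0278, 0.0826]
eef_rot: [-180.0, -0.0, -3.0]
contact_force: [0.8, -1.0, 0.8]
gripper_width: 0.051
gripper_force: 0.0
```

Emit:
send_rows([
  {"slide": [0, 0, -0.1], "turn": 0, "gripper": 0.7},
  {"slide": [0, 0, -0.25], "turn": 0, "gripper": 0.7},
  {"slide": [0, 0, -0.45], "turn": 0, "gripper": 0.7},
  {"slide": [0, 0, -0.65], "turn": 0, "gripper": 0.7},
  {"slide": [0, 0, -0.85], "turn": 0, "gripper": 0.9},
])

```text
time_s: 18.8
tcp_pos: [0.6021, -0.0279, 0.211]
eef_rot: [180.0, 0.0, -3.0]
contact_force: [0.6, 0.2, -0.7]
gripper_width: 0.0641
gripper_force: 0.0
```

```bash
python3 - <<'E'
from h import *
s=get_state(); print(s['tcp_pos'],s['time_s'],s['joints'].round(0),s['gripper_width'])
c=cap('top','t8.png'); im=c['img'][:,:,::-1]
# standing jaws right: crop & edges; dark mask
for name,(u0,u1,v0,v1) in {'mid':(352,392,155,190),'sml':(340,380,190,225)}.items():
    sub=im[v0:v1,u0:u1].astype(int); m=(sub.max(2)<105).astype(np.uint8)
    n,l,st,ce=cv2.connectedComponentsWithStats(m); k=1+st[1:,4].argmax()
    cs,_=cv2.findContours((l==k).astype(np.uint8),0,2); r=cv2.minAreaRect(np.vstack(cs)); print(name,st[k],ce[k]+[u0,v0],r)
    q=np.array(r[0])+[u0,v0]; print(px2w(c,*q,.05).round(4))
for n in('jaw_middle','jaw_small'):
  for cam in('top',):
    for r in optics.look_for(cam,n)[:3]: print(n,np.round(r['location'],4),r['p'])
for u,v in((352,160),(340,195)): 
    S=im[v:v+30,u:u+40].max(2)
    print('\n'.join(''.join('#' if x<75 else '+' if x<105 else '.' for x in row) for row in S))
E
```

```text
[ 0.60205423 -0.02794103  0.21104047] 18.8 [ 16.  14. -10.   0. -65.  71.] 0.064102040956286
mid [  9   7  19  17 144] [370.93055556 170.58333333] ((19.005172729492188, 15.687931060791016), (8.103639602661133, 19.55443572998047), 49.76364517211914)
[ 0.499 -0.318  0.05 ]
sml [ 11  14  18   8 108] [359.88888889 207.87037037] ((19.65172576904297, 17.820690155029297), (6.39450216293335, 17.107370376586914), 85.2363510131836)
[ 0.3784 -0.2826  0.05  ]
jaw_middle [ 0.4925 -0.3064  0.094 ] 0.78
jaw_middle [ 0.4323 -0.4552  0.0823] 0.19
jaw_small [ 0.495  -0.0203  0.0356] 0.57
jaw_small [ 0.3771 -0.2693  0.0893] 0.51
........................................
........................................
.......................++...............
......................++++..............
.....................++++++.............
....................++++++++............
....................++++++++............
...................+++++++++............
..................+++++++++.............
................+++++++++++.............
...............+++++++++++..............
..............++++++++++.......
[... 1277 characters left out ...]
...
............##++##+++++++++++...........
............+#++##+++++++++++...........
............+#+++#+++++++++++...........
............+#+++++++...................
........................................
........................................
........................................
........................................
........................................
........................................
........................................
........................................
........................................
........................................
........................................
........................................
........................................
```

```bash
echo '[0.6023,-0.0281,0.2108,-3]'>cmd.json; python3 plan.py s .55,-.12,.21,-26 .463,-.22,.21,-50 .463,-.272,.2,-50
```

```text
slide [-0.3161, 0.6301, 0.0053] turn 0.2556 rows>= 3.2
slide [-0.2291, 0.8535, -0.0] turn 0.2667 rows>= 3.4
slide [0.2656, 0.2228, 0.0667] turn -0.0 rows>= 1.3
```

Emit:
send_rows([
  {"slide": [-0.06, 0.13, 0], "turn": 0.05, "gripper": 0.9},
  {"slide": [-0.13, 0.26, 0], "turn": 0.1, "gripper": 0.9},
  {"slide": [-0.2, 0.39, 0], "turn": 0.15, "gripper": 1},
  {"slide": [-0.26, 0.51, 0], "turn": 0.2, "gripper": 1},
  {"slide": [-0.3161, 0.6301, 0.0053], "turn": 0.2556, "gripper": 1},
])

```text
time_s: 19.37
tcp_pos: [0.5488, -0.1205, 0.2079]
eef_rot: [180.0, 0.1, -26.2]
contact_force: [0.1, -0.0, -1.4]
gripper_width: 0.0869
gripper_force: 0.0
```

Emit:
send_rows([
  {"slide": [-0.05, 0.17, 0], "turn": 0.055, "gripper": 1},
  {"slide": [-0.1, 0.35, 0], "turn": 0.11, "gripper": 1},
  {"slide": [-0.14, 0.52, 0], "turn": 0.165, "gripper": 1},
  {"slide": [-0.18, 0.69, 0], "turn": 0.22, "gripper": 1},
  {"slide": [-0.2291, 0.8535, 0], "turn": 0.2667, "gripper": 1},
])

```text
time_s: 19.78
tcp_pos: [0.4615, -0.2206, 0.2078]
eef_rot: [179.9, 0.1, -50.2]
contact_force: [0.2, -0.3, -0.1]
gripper_width: 0.0877
gripper_force: 0.0
```

Emit:
send_rows([
  {"slide": [0.13, 0.11, 0.03], "turn": 0, "gripper": 1},
  {"slide": [0.2, 0.17, 0.05], "turn": 0, "gripper": 1},
  {"slide": [0.2656, 0.2228, 0.0667], "turn": 0, "gripper": 1},
  {"slide": [0.2656, 0.2228, 0.0667], "turn": 0, "gripper": 1},
  {"slide": [0.2656, 0.2228, 0.0667], "turn": 0, "gripper": 1},
])

```text
time_s: 20.2
tcp_pos: [0.4625, -0.2721, 0.1979]
eef_rot: [179.9, 0.1, -50.1]
contact_force: [0.2, -0.2, -0.1]
gripper_width: 0.0875
gripper_force: 0.0
```

```bash
cat > jaw.py <<'E'
from h import *
import sys
x,y,yaw,wd,H,hw,save=float(sys.argv[1]),float(sys.argv[2]),float(sys.argv[3]),float(sys.argv[4]),float(sys.argv[5]),float(sys.argv[6]),sys.argv[7]
w=cap('wrist',save); s=get_state(); print(s['tcp_pos'].round(4),s['eef_rot'][2].round(2),round(s['time_s'],2))
hsv=cv2.cvtColor(w['img'],cv2.COLOR_RGB2HSV); 
m=((w['img'].max(2)<105)&(hsv[:,:,1]<90)).astype(np.uint8); m[214:]=0
n,l,st,ce=cv2.connectedComponentsWithStats(m)
pr=w2px(w,[x,y,H/2])
k=max(range(1,n),key=lambda i:st[i][4]-3*np.hypot(*(ce[i]-pr))); print('blob',st[k],ce[k].round(1),'pred',pr.round(1))
obs=(l==k)
from scipy.optimize import minimize
def mask(v):
    a=np.radians(v[2]);X=np.array([np.cos(a),np.sin(a),0]);Y=np.array([-X[1],X[0],0]);o=np.array([v[0],v[1],0]);img=np.zeros(obs.shape,np.uint8)
    P=[]
    for t in (-.012,.012):
        for (e,z) in [(wd/2,0),(-wd/2,0),(wd/2,H*.582),(-wd/2,H*.582)]+[(hw/2*np.cos(q),H-hw/2+hw/2*np.sin(q)) for q in np.linspace(0,np.pi,9)]: P.append(w2px(w,o+e*X+t*Y+[0,0,z]))
    P=np.array(P); 
    cv2.fillConvexPoly(img,np.round(cv2.convexHull(P.astype(np.float32))*16).astype(np.int32),1,cv2.LINE_8,4); img[214:]=0
    return img>0
f=lambda v:1-(mask(v)&obs).sum()/max((mask(v)|obs).sum(),1)
best=min(((f([x+a,y+b,yaw+c]),x+a,y+b,yaw+c) for a in np.arange(-.012,.0121,.003) for b in np.arange(-.012,.0121,.003) for c in range(-12,13,3)))
S=np.array([[0,0,0],[.003,0,0],[0,.003,0],[0,0,3]])+np.array(best[1:])
r=minimize(f,best[1:],method='Nelder-Mead',options=dict(initial_simplex=S,maxiter=150)); print('pose',r.x.round(4),'1-iou',round(r.fun,3))
E
python3 jaw.py .495 -.31 -50 .054 .110 .046 w9.png
```

```text
[ 0.4627 -0.2717  0.1983] -50.03 20.25
blob [   0  108   99  106 3602] [ 33.1 172.1] pred [260.8 122.6]
pose [  0.483  -0.322 -62.   ] 1-iou 1.0
```

```bash
sed -i 's/^k=.*/C=[i for i in range(1,n) if st[i][4]>500]; k=min(C,key=lambda i:np.hypot(*(ce[i]-pr))); print([(st[i].tolist()) for i in C]); print("blob",st[k],"pred",pr.round(1))/' jaw.py
sed -i 's/max(2)<105/max(2)<115/' jaw.py
python3 jaw.py .495 -.31 -50 .054 .110 .046 w9.png; python3 - <<'E'
import cv2,numpy as np
a=cv2.imread('pics/w9.png').max(2)
for r in a[40:216:6,150:370:4]: print(''.join('#' if x<60 else '+' if x<100 else '-' if x<140 else '.' for x in r))
E
```

```text
[ 0.4629 -0.2714  0.1985] -49.98 20.3
[[377, 0, 72, 70, 2216], [240, 78, 38, 65, 1984], [0, 107, 99, 107, 4508], [306, 179, 55, 35, 1053]]
blob [ 240   78   38   65 1984] pred [261.3 122.4]
pose [  0.5033  -0.3169 -41.8168] 1-iou 0.041
......................................................-
.............................................-...-..--.
...................................................--..
.......................................................
.......................................................
.......................................................
.......................................................
.......................+######-...............-........
.......................##+#####-.......................
.......................#+######-.......................
.......................########-.......................
.......................+#######+.......................
.......................-########.......................
........................########-......................
........................########-......................
........................+#######-.....................-
............-...........-#######.................-...--
..........................-........................----
.........--............................................
.......................................................
.......................................................
...........................--.-........................
........................------..---..---......----.....
......................-.----...---...--.....----...-...
....................-------...-....---....--###-.......
...................-..----..--....---....--#++###+.....
..................-.-----........--.....---##+.####....
.................-----....--...--.....---##++.+#####-..
..............-...----.........-.....---##++.+######-..
.............--..--.....-....-.......-.++#+.#+##+++##+-
```

```bash
python3 plan.py s .481,-.2968,.18,-43
```

```text
slide [0.2038, 0.0143, 0.1333] turn -0.0778 rows>= 1.0
```

Emit:
send_rows([
  {"slide": [0.1, 0.01, 0.07], "turn": -0.04, "gripper": 1},
  {"slide": [0.2038, 0.0143, 0.1333], "turn": -0.0778, "gripper": 1},
  {"slide": [0.2038, 0.0143, 0.1333], "turn": -0.0778, "gripper": 1},
  {"slide": [0.2038, 0.0143, 0.1333], "turn": -0.0778, "gripper": 1},
  {"slide": [0.2038, 0.0143, 0.1333], "turn": -0.0778, "gripper": 1},
])

```text
time_s: 20.72
tcp_pos: [0.481, -0.2959, 0.179]
eef_rot: [180.0, 0.0, -43.0]
contact_force: [0.1, -0.2, 0.8]
gripper_width: 0.0875
gripper_force: 0.0
```

```bash
python3 jaw.py .5033 -.3169 -42 .054 .110 .046 w10.png; python3 plan.py .5033,-.3169,.18,-43 _,_,.056,_
```

```text
[ 0.481  -0.296   0.1793] -43.0 20.77
[[422, 43, 39, 72, 689], [389, 48, 45, 72, 1437], [244, 113, 36, 69, 2264], [0, 114, 71, 100, 2728]]
blob [ 244  113   36   69 2264] pred [261.6 146.7]
pose [  0.504   -0.3176 -41.1158] 1-iou 0.048
slide [0.2001, -0.0034, -0.0] turn -0.0 rows>= 0.7
slide [0.0, 0.0, 0.8267] turn -0.0 rows>= 3.0
```

```bash
python3 plan.py s .5037,-.3173,.16,-41.5 _,_,.051,_ 
```

```text
slide [0.2039, -0.0033, 0.1333] turn -0.0167 rows>= 0.9
slide [0.0, 0.0, 0.7267] turn -0.0 rows>= 2.6
```

Emit:
send_rows([
  {"slide": [0.1, -0.0033, 0.07], "turn": -0.0167, "gripper": 1},
  {"slide": [0.2039, -0.0033, 0.1333], "turn": -0.0167, "gripper": 1},
  {"slide": [0.2039, -0.0033, 0.1333], "turn": -0.0167, "gripper": 1},
  {"slide": [0.2039, -0.0033, 0.25], "turn": -0.0167, "gripper": 1},
  {"slide": [0.2039, -0.0033, 0.4], "turn": -0.0167, "gripper": 1},
], newtons=30)

```text
time_s: 21.18
tcp_pos: [0.505, -0.3172, 0.1209]
eef_rot: [-179.9, -0.2, -41.5]
contact_force: [0.2, 0.5, -0.4]
gripper_width: 0.0876
gripper_force: 0.0
```

Emit:
send_rows([
  {"slide": [0, 0, 0.15], "turn": 0, "gripper": 1},
  {"slide": [0, 0, 0.3], "turn": 0, "gripper": 0.8},
  {"slide": [0, 0, 0.42], "turn": 0, "gripper": 0.6},
  {"slide": [0, 0, 0.46], "turn": 0, "gripper": 0.4},
  {"slide": [0, 0, 0.46], "turn": 0, "gripper": 0.2},
])

```text
time_s: 21.6
tcp_pos: [0.5027, -0.3164, 0.049]
eef_rot: [179.9, 0.1, -41.5]
contact_force: [-0.6, -0.0, -0.3]
gripper_width: 0.0662
gripper_force: 0.0
```

Emit:
send_rows([
  {"slide": [0, 0, 0], "turn": 0, "gripper": 0.2},
  {"slide": [0, 0, 0], "turn": 0, "gripper": 0.2},
  {"slide": [0, 0, 0], "turn": 0, "gripper": 0.2},
  {"slide": [0, 0, 0], "turn": 0, "gripper": 0.2},
  {"slide": [0, 0, 0], "turn": 0, "gripper": 0.2},
])

```text
time_s: 22.02
tcp_pos: [0.5041, -0.3172, 0.0508]
eef_rot: [-180.0, -0.1, -41.5]
contact_force: [-0.0, -0.2, 1.2]
gripper_width: 0.0332
gripper_force: 0.0
```

Emit:
send_rows([
  {"slide": [0, 0, 0], "turn": 0, "gripper": 0.2},
  {"slide": [0, 0, 0], "turn": 0, "gripper": 0.2},
  {"slide": [0, 0, -0.05], "turn": 0, "gripper": 0.2},
  {"slide": [0, 0, -0.15], "turn": 0, "gripper": 0.2},
  {"slide": [0, 0, -0.3], "turn": 0, "gripper": 0.2},
], newtons=40)

```text
time_s: 22.43
tcp_pos: [0.5011, -0.316, 0.0926]
eef_rot: [179.9, 0.4, -41.5]
contact_force: [0.4, -0.3, -6.0]
gripper_width: 0.0299
gripper_force: 40.0
```

```bash
echo '[0.5037,-0.3173,0.096,-41.5]'>cmd.json; python3 plan.py s _,_,.21,-41.5 .515,-.2,.21,-22 .525,-.1,.21,-8 .5319,-.0249,.205,-3; python3 fit2.py -41|head -1
```

```text
slide [0.0, 0.0, -0.76] turn -0.0 rows>= 2.7
slide [-0.4617, -0.6356, -0.0] turn -0.2167 rows>= 2.8
slide [-0.1879, -0.6431, -0.0] turn -0.1556 rows>= 2.4
slide [-0.0241, -0.5022, 0.0333] turn -0.0556 rows>= 1.8
[ 0.5043 -0.3175  0.0987] F [ 2.1 -0.2 -0.2] grip 0.0297 40.0 t 22.48
```

Emit:
send_rows([
  {"slide": [0, 0, -0.1], "turn": 0, "gripper": 0.2},
  {"slide": [0, 0, -0.27], "turn": 0, "gripper": 0.2},
  {"slide": [0, 0, -0.45], "turn": 0, "gripper": 0.2},
  {"slide": [0, 0, -0.63], "turn": 0, "gripper": 0.2},
  {"slide": [0, 0, -0.76], "turn": 0, "gripper": 0.2},
])

```text
time_s: 22.9
tcp_pos: [0.5035, -0.3169, 0.2105]
eef_rot: [-180.0, -0.0, -41.5]
contact_force: [0.4, -1.0, -5.3]
gripper_width: 0.0296
gripper_force: 40.0
```

Emit:
send_rows([
  {"slide": [-0.06, -0.08, 0], "turn": -0.03, "gripper": 0.2},
  {"slide": [-0.15, -0.21, 0], "turn": -0.07, "gripper": 0.2},
  {"slide": [-0.25, -0.35, 0], "turn": -0.12, "gripper": 0.2},
  {"slide": [-0.36, -0.49, 0], "turn": -0.17, "gripper": 0.2},
  {"slide": [-0.4617, -0.6356, 0], "turn": -0.2167, "gripper": 0.2},
])

```text
time_s: 23.32
tcp_pos: [0.5137, -0.1984, 0.2079]
eef_rot: [-180.0, 0.1, -21.8]
contact_force: [0.5, -0.2, -5.1]
gripper_width: 0.0296
gripper_force: 40.0
```

Emit:
send_rows([
  {"slide": [-0.04, -0.13, 0], "turn": -0.03, "gripper": 0.2},
  {"slide": [-0.075, -0.26, 0], "turn": -0.06, "gripper": 0.2},
  {"slide": [-0.11, -0.39, 0], "turn": -0.09, "gripper": 0.2},
  {"slide": [-0.15, -0.52, 0], "turn": -0.125, "gripper": 0.2},
  {"slide": [-0.1879, -0.6431, 0], "turn": -0.1556, "gripper": 0.2},
])

```text
time_s: 23.73
tcp_pos: [0.524, -0.0984, 0.208]
eef_rot: [-180.0, 0.1, -7.8]
contact_force: [0.6, 0.1, -7.5]
gripper_width: 0.0296
gripper_force: 40.0
```

Emit:
send_rows([
  {"slide": [-0.007, -0.13, 0.01], "turn": -0.02, "gripper": 0.2},
  {"slide": [-0.014, -0.27, 0.02], "turn": -0.04, "gripper": 0.2},
  {"slide": [-0.02, -0.4, 0.0333], "turn": -0.05, "gripper": 0.2},
  {"slide": [-0.0241, -0.47, 0.0333], "turn": -0.0556, "gripper": 0.2},
  {"slide": [-0.0241, -0.5022, 0.0333], "turn": -0.0556, "gripper": 0.2},
])

```text
time_s: 24.15
tcp_pos: [0.5311, -0.0233, 0.2031]
eef_rot: [-180.0, 0.1, -2.9]
contact_force: [-0.1, -0.9, -6.3]
gripper_width: 0.0299
gripper_force: 40.0
```

```bash
cat > div.py <<'E'
from h import *
import sys
s0,hw,tl=map(float,sys.argv[1:4]) # rear divider s, half width, tail below tcp
optics.capture('wrist');optics.capture('wrist');w=cap('wrist','w%d.png'%int(get_state()['time_s']*100)); st=get_state();p=st['tcp_pos']; print(p.round(4),st['eef_rot'].round(2),round(st['time_s'],2))
a=np.radians(-3);X=np.array([np.cos(a),np.sin(a),0]);Y=np.array([-X[1],X[0],0])
print('tcp s,t',X@p,Y@p)
print('D rear pred edges',[w2px(w,(s0+d)*X+t*Y+[0,0,.118]).round(1).tolist() for d in(.0025,-.0025) for t in(.086,-.08)])
print('tail pred',[w2px(w,p+hw*X+y*Y-[0,0,tl]).round(1).tolist() for y in (.012,-.012)])
im=w['img'].astype(int).mean(2)
for c in (195,210,320,335): print(c,[int(im[r:r+2,c-3:c+4].mean()) for r in range(100,216,2)])
for c in (256,264): print(c,[int(im[r:r+2,c-2:c+3].mean()) for r in range(130,216,2)])
E
python3 div.py .566 .027 .051
```

```text
[ 0.5315 -0.0248  0.2036] [ 1.7999e+02  5.0000e-02 -2.9700e+00] 24.3
tcp s,t 0.5320254035416968 0.003060400343098353
D rear pred edges [[153.2, 146.4], [371.8, 146.8], [153.8, 152.9], [371.2, 153.3]]
tail pred [[244.6, 168.3], [280.8, 168.4]]
195 [26, 26, 28, 26, 27, 26, 28, 27, 26, 24, 27, 26, 26, 26, 29, 81, 98, 99, 98, 98, 94, 156, 254, 247, 141, 21, 25, 26, 24, 25, 23, 24, 25, 24, 26, 25, 25, 26, 24, 24, 26, 24, 23, 23, 22, 46, 99, 97, 95, 97, 99, 97, 99, 99, 96, 96, 98, 99]
210 [59, 60, 56, 53, 52, 54, 52, 51, 43, 54, 58, 58, 57, 52, 49, 82, 97, 98, 97, 97, 97, 110, 136, 134, 96, 36, 48, 49, 44, 43, 41, 41, 40, 40, 34, 34, 33, 32, 33, 28, 27, 30, 38, 35, 28, 44, 99, 98, 97, 97, 99, 99, 99, 99, 97, 98, 98, 98]
320 [52, 51, 52, 51, 52, 53, 51, 52, 52, 52, 52, 53, 52, 53, 34, 57, 96, 97, 97, 97, 96, 100, 129, 133, 119, 29, 25, 24, 26, 28, 23, 24, 27, 25, 26, 26, 25, 26, 24, 24, 25, 23, 24, 24, 22, 27, 83, 98, 95, 97, 96, 97, 97, 99, 97, 96, 96, 98]
335 [50, 50, 49, 51, 49, 50, 48, 50, 50, 51, 50, 49, 49, 49, 44, 47, 98, 96, 97, 95, 96, 98, 127, 133, 120, 41, 27, 25, 27, 29, 30, 31, 31, 33, 35, 34, 36, 34, 36, 36, 38, 37, 38, 37, 39, 42, 74, 89, 94, 96, 97, 97, 96, 98, 96, 95, 95, 98]
256 [55, 62, 90, 98, 99, 96, 114, 202, 200, 167, 31, 24, 25, 24, 26, 26, 24, 25, 24, 30, 41, 43, 43, 41, 42, 42, 43, 42, 43, 43, 43, 40, 40, 43, 55, 58, 56, 57, 44, 42, 42, 41, 42]
264 [57, 63, 88, 98, 98, 97, 102, 135, 135, 117, 28, 25, 25, 25, 25, 24, 26, 22, 25, 28, 43, 43, 42, 42, 41, 43, 43, 43, 42, 40, 42, 43, 41, 41, 54, 56, 55, 56, 44, 39, 43, 42, 41]
```

Emit:
send_rows([
  {"slide": [0.0178, 0, 0.1], "turn": 0, "gripper": 0.2},
  {"slide": [0.0178, 0, 0.2], "turn": 0, "gripper": 0.2},
  {"slide": [0.0178, 0, 0.3], "turn": 0, "gripper": 0.2},
  {"slide": [0.0178, 0, 0.37], "turn": 0, "gripper": 0.2},
  {"slide": [0.0178, 0, 0.42], "turn": 0, "gripper": 0.2},
], newtons=25)

```text
time_s: 24.72
tcp_pos: [0.5338, -0.0258, 0.1397]
eef_rot: [180.0, 0.1, -3.1]
contact_force: [-0.3, -0.3, -5.8]
gripper_width: 0.0296
gripper_force: 25.0
```

Emit:
send_rows([
  {"slide": [0, 0, 0.06], "turn": 0, "gripper": 0.2},
  {"slide": [0, 0, 0.12], "turn": 0, "gripper": 0.2},
  {"slide": [0, 0, 0.18], "turn": 0, "gripper": 0.2},
  {"slide": [0, 0, 0.23], "turn": 0, "gripper": 0.2},
  {"slide": [0, 0, 0.28], "turn": 0, "gripper": 0.2},
])

```text
time_s: 25.13
tcp_pos: [0.5345, -0.0248, 0.0983]
eef_rot: [180.0, -0.0, -3.0]
contact_force: [-0.6, -0.3, -6.5]
gripper_width: 0.03
gripper_force: 25.0
```

Emit:
send_rows([
  {"slide": [0, 0, 0.05], "turn": 0, "gripper": 0.2},
  {"slide": [0, 0, 0.1], "turn": 0, "gripper": 0.2},
  {"slide": [0, 0, 0.14], "turn": 0, "gripper": 0.2},
  {"slide": [0, 0, 0.17], "turn": 0, "gripper": 0.2},
  {"slide": [0, 0, 0.185], "turn": 0, "gripper": 0.2},
])

```text
time_s: 25.55
tcp_pos: [0.5342, -0.0249, 0.0704]
eef_rot: [180.0, 0.0, -3.0]
contact_force: [1.3, 0.1, -6.6]
gripper_width: 0.0297
gripper_force: 25.0
```

Emit:
send_rows([
  {"slide": [0, 0, 0.01], "turn": 0, "gripper": 0.2},
  {"slide": [0, 0, 0.02], "turn": 0, "gripper": 0.2},
  {"slide": [0, 0, 0.025], "turn": 0, "gripper": 0.2},
  {"slide": [0, 0, 0.025], "turn": 0, "gripper": 0.2},
  {"slide": [0, 0, 0.025], "turn": 0, "gripper": 0.2},
])

```text
time_s: 25.97
tcp_pos: [0.5351, -0.0249, 0.0686]
eef_rot: [-180.0, -0.1, -3.0]
contact_force: [-2.6, -1.5, 5.2]
gripper_width: 0.0298
gripper_force: 25.0
```

Seated. I release, rise, and go to the small jaw.

Emit:
send_rows([
  {"slide": [0, 0, 0], "turn": 0, "gripper": 0.3},
  {"slide": [0, 0, 0], "turn": 0, "gripper": 0.5},
  {"slide": [0, 0, 0], "turn": 0, "gripper": 0.7},
  {"slide": [0, 0, 0], "turn": 0, "gripper": 0.7},
  {"slide": [0, 0, 0], "turn": 0, "gripper": 0.7},
])

```text
time_s: 26.38
tcp_pos: [0.5348, -0.0247, 0.0675]
eef_rot: [-180.0, -0.0, -3.0]
contact_force: [-0.6, -0.5, 0.0]
gripper_width: 0.0507
gripper_force: 0.0
```

Emit:
send_rows([
  {"slide": [0, 0, -0.1], "turn": 0, "gripper": 0.7},
  {"slide": [0, 0, -0.25], "turn": 0, "gripper": 0.7},
  {"slide": [0, 0, -0.45], "turn": 0, "gripper": 0.7},
  {"slide": [0, 0, -0.7], "turn": 0, "gripper": 0.7},
  {"slide": [0, 0, -0.95], "turn": 0, "gripper": 0.9},
])

```text
time_s: 26.8
tcp_pos: [0.5339, -0.025, 0.211]
eef_rot: [180.0, 0.1, -3.0]
contact_force: [1.1, 0.0, -0.2]
gripper_width: 0.0639
gripper_force: 0.0
```

```bash
echo '[0.5346,-0.0250,0.2110,-3]'>cmd.json; python3 -c "
from plant import *
s=get_state();print(s['tcp_pos'],s['joints'].round(0))"; python3 plan.py s .48,-.11,.21,-35 .42,-.2,.21,-65 .38,-.235,.19,-85
```

```text
[ 0.5339044  -0.02496128  0.21101899] [ 18.   8. -18.  -0. -64.  69.]
slide [-0.3338, 0.5849, 0.0067] turn 0.3556 rows>= 4.5
slide [0.0165, 0.7209, -0.0] turn 0.3333 rows>= 4.2
slide [0.0988, 0.3403, 0.1333] turn 0.2222 rows>= 2.8
```

Emit:
send_rows([
  {"slide": [-0.07, 0.12, 0], "turn": 0.071, "gripper": 0.9},
  {"slide": [-0.13, 0.23, 0], "turn": 0.142, "gripper": 0.9},
  {"slide": [-0.2, 0.35, 0], "turn": 0.213, "gripper": 1},
  {"slide": [-0.27, 0.47, 0], "turn": 0.284, "gripper": 1},
  {"slide": [-0.3338, 0.5849, 0.0067], "turn": 0.3556, "gripper": 1},
])

```text
time_s: 27.22
tcp_pos: [0.4794, -0.1105, 0.2092]
eef_rot: [-180.0, -0.0, -35.3]
contact_force: [0.7, -0.4, 0.5]
gripper_width: 0.0869
gripper_force: 0.0
```

Emit:
send_rows([
  {"slide": [0, 0.14, 0], "turn": 0.067, "gripper": 1},
  {"slide": [0.005, 0.29, 0], "turn": 0.133, "gripper": 1},
  {"slide": [0.01, 0.43, 0], "turn": 0.2, "gripper": 1},
  {"slide": [0.013, 0.58, 0], "turn": 0.267, "gripper": 1},
  {"slide": [0.0165, 0.7209, 0], "turn": 0.3333, "gripper": 1},
])

```text
time_s: 27.63
tcp_pos: [0.4193, -0.2006, 0.209]
eef_rot: [-180.0, -0.0, -65.3]
contact_force: [-0.0, -0.1, -0.3]
gripper_width: 0.0875
gripper_force: 0.0
```

Emit:
send_rows([
  {"slide": [0.03, 0.1, 0.04], "turn": 0.07, "gripper": 1},
  {"slide": [0.06, 0.2, 0.09], "turn": 0.14, "gripper": 1},
  {"slide": [0.0988, 0.3403, 0.1333], "turn": 0.21, "gripper": 1},
  {"slide": [0.0988, 0.3403, 0.1333], "turn": 0.2222, "gripper": 1},
  {"slide": [0.0988, 0.3403, 0.1333], "turn": 0.2222, "gripper": 1},
])

```text
time_s: 28.05
tcp_pos: [0.3792, -0.2353, 0.1888]
eef_rot: [180.0, 0.0, -85.1]
contact_force: [0.8, -0.0, 0.4]
gripper_width: 0.0875
gripper_force: 0.0
```

```bash
python3 jaw.py .380 -.282 -87 .048 .098 .040 w12.png; python3 jaw.py .380 -.282 -87 .048 .098 .040 w13.png
```

```text
[ 0.38   -0.2352  0.1891] -84.95 28.1
[[249, 94, 34, 57, 1707]]
blob [ 249   94   34   57 1707] pred [264.9 126.6]
pose [  0.3801  -0.2867 -81.3948] 1-iou 0.048
[ 0.3805 -0.2349  0.1893] -84.89 28.15
[[250, 94, 35, 56, 1707]]
blob [ 250   94   35   56 1707] pred [266.  126.5]
pose [  0.38    -0.286  -81.7167] 1-iou 0.044
```

```bash
python3 plan.py s .38,-.2863,.15,-81.5 _,_,.044,_ 
```

```text
slide [0.3407, 0.0298, 0.2667] turn -0.0389 rows>= 1.6
slide [0.0, 0.0, 0.7067] turn -0.0 rows>= 2.5
```

Emit:
send_rows([
  {"slide": [0.17, 0.015, 0.05], "turn": -0.0389, "gripper": 1},
  {"slide": [0.3407, 0.0298, 0.12], "turn": -0.0389, "gripper": 1},
  {"slide": [0.3407, 0.0298, 0.2], "turn": -0.0389, "gripper": 1},
  {"slide": [0.3407, 0.0298, 0.2667], "turn": -0.0389, "gripper": 1},
  {"slide": [0.3407, 0.0298, 0.2667], "turn": -0.0389, "gripper": 1},
], newtons=30)

```text
time_s: 28.57
tcp_pos: [0.3792, -0.2855, 0.1469]
eef_rot: [179.8, 0.1, -81.4]
contact_force: [-0.4, 0.3, -0.7]
gripper_width: 0.0876
gripper_force: 0.0
```

Emit:
send_rows([
  {"slide": [0, 0, 0.15], "turn": 0, "gripper": 1},
  {"slide": [0, 0, 0.35], "turn": 0, "gripper": 1},
  {"slide": [0, 0, 0.55], "turn": 0, "gripper": 0.8},
  {"slide": [0, 0, 0.7067], "turn": 0, "gripper": 0.6},
  {"slide": [0, 0, 0.7067], "turn": 0, "gripper": 0.2},
])

```text
time_s: 28.98
tcp_pos: [0.3778, -0.2846, 0.0397]
eef_rot: [179.7, 0.2, -81.4]
contact_force: [-0.5, -0.0, -0.1]
gripper_width: 0.0726
gripper_force: 0.0
```

Emit:
send_rows([
  {"slide": [0, 0, 0], "turn": 0, "gripper": 0.2},
  {"slide": [0, 0, 0], "turn": 0, "gripper": 0.2},
  {"slide": [0, 0, 0], "turn": 0, "gripper": 0.2},
  {"slide": [0, 0, 0], "turn": 0, "gripper": 0.2},
  {"slide": [0, 0, 0], "turn": 0, "gripper": 0.2},
])

```text
time_s: 29.4
tcp_pos: [0.3808, -0.2864, 0.0442]
eef_rot: [-179.9, -0.1, -81.5]
contact_force: [-1.0, -0.2, 0.0]
gripper_width: 0.0396
gripper_force: 0.0
```

Emit:
send_rows([
  {"slide": [0, 0, 0], "turn": 0, "gripper": 0.2},
  {"slide": [0, 0, 0], "turn": 0, "gripper": 0.2},
  {"slide": [0, 0, 0], "turn": 0, "gripper": 0.2},
  {"slide": [0, 0, -0.1], "turn": 0, "gripper": 0.2},
  {"slide": [0, 0, -0.25], "turn": 0, "gripper": 0.2},
], newtons=40)

```text
time_s: 29.82
tcp_pos: [0.3774, -0.2853, 0.0785]
eef_rot: [179.7, 0.2, -81.5]
contact_force: [0.4, 0.4, -6.2]
gripper_width: 0.0297
gripper_force: 40.0
```

```bash
echo '[0.38,-0.2863,0.0815,-81.5]'>cmd.json; python3 plan.py s _,_,.205,-81.5 .4,-.235,.205,-55 .425,-.16,.205,-29 .445,-.09,.205,-8 .4695,-.0216,.205,-3
```

```text
slide [0.0, 0.0, -0.8233] turn -0.0 rows>= 3.0
slide [-0.3185, -0.1824, -0.0] turn -0.2944 rows>= 3.7
slide [-0.314, -0.4233, -0.0] turn -0.2889 rows>= 3.6
slide [-0.1096, -0.4728, -0.0] turn -0.2333 rows>= 2.9
slide [0.0983, -0.4743, -0.0] turn -0.0556 rows>= 1.7
```

Emit:
send_rows([
  {"slide": [0, 0, -0.12], "turn": 0, "gripper": 0.2},
  {"slide": [0, 0, -0.3], "turn": 0, "gripper": 0.2},
  {"slide": [0, 0, -0.5], "turn": 0, "gripper": 0.2},
  {"slide": [0, 0, -0.7], "turn": 0, "gripper": 0.2},
  {"slide": [0, 0, -0.8233], "turn": 0, "gripper": 0.2},
])

```text
time_s: 30.23
tcp_pos: [0.38, -0.2862, 0.2063]
eef_rot: [-179.9, -0.0, -81.5]
contact_force: [1.4, -0.1, -6.6]
gripper_width: 0.0299
gripper_force: 40.0
```

Emit:
send_rows([
  {"slide": [-0.05, -0.03, 0], "turn": -0.04, "gripper": 0.2},
  {"slide": [-0.11, -0.06, 0], "turn": -0.1, "gripper": 0.2},
  {"slide": [-0.18, -0.1, 0], "turn": -0.165, "gripper": 0.2},
  {"slide": [-0.25, -0.14, 0], "turn": -0.23, "gripper": 0.2},
  {"slide": [-0.3185, -0.1824, 0], "turn": -0.2944, "gripper": 0.2},
])

```text
time_s: 30.65
tcp_pos: [0.3989, -0.234, 0.2029]
eef_rot: [179.9, 0.1, -54.7]
contact_force: [0.7, -0.6, -6.1]
gripper_width: 0.0296
gripper_force: 40.0
```

Emit:
send_rows([
  {"slide": [-0.06, -0.08, 0], "turn": -0.058, "gripper": 0.2},
  {"slide": [-0.12, -0.17, 0], "turn": -0.116, "gripper": 0.2},
  {"slide": [-0.19, -0.25, 0], "turn": -0.173, "gripper": 0.2},
  {"slide": [-0.25, -0.34, 0], "turn": -0.231, "gripper": 0.2},
  {"slide": [-0.314, -0.4233, 0], "turn": -0.2889, "gripper": 0.2},
])

```text
time_s: 31.07
tcp_pos: [0.4241, -0.1589, 0.2029]
eef_rot: [180.0, 0.1, -28.8]
contact_force: [0.6, -0.1, -5.2]
gripper_width: 0.0297
gripper_force: 40.0
```

Emit:
send_rows([
  {"slide": [-0.02, -0.09, 0], "turn": -0.05, "gripper": 0.2},
  {"slide": [-0.04, -0.19, 0], "turn": -0.1, "gripper": 0.2},
  {"slide": [-0.065, -0.28, 0], "turn": -0.15, "gripper": 0.2},
  {"slide": [-0.09, -0.38, 0], "turn": -0.195, "gripper": 0.2},
  {"slide": [-0.1096, -0.4728, 0], "turn": -0.2333, "gripper": 0.2},
])

```text
time_s: 31.48
tcp_pos: [0.4438, -0.089, 0.2029]
eef_rot: [-180.0, 0.1, -7.8]
contact_force: [-0.1, -1.0, -5.5]
gripper_width: 0.0297
gripper_force: 40.0
```

Emit:
send_rows([
  {"slide": [0.025, -0.12, 0], "turn": -0.02, "gripper": 0.2},
  {"slide": [0.05, -0.25, 0], "turn": -0.04, "gripper": 0.2},
  {"slide": [0.08, -0.37, 0], "turn": -0.0556, "gripper": 0.2},
  {"slide": [0.0983, -0.45, 0], "turn": -0.0556, "gripper": 0.2},
  {"slide": [0.0983, -0.4743, 0], "turn": -0.0556, "gripper": 0.2},
])

```text
time_s: 31.9
tcp_pos: [0.4695, -0.0201, 0.2032]
eef_rot: [-180.0, 0.1, -3.0]
contact_force: [0.6, -1.1, -5.9]
gripper_width: 0.0298
gripper_force: 40.0
```

```bash
python3 div.py .5005 .024 .044
```

```text
[ 0.4687 -0.0216  0.2034] [ 1.7998e+02  8.0000e-02 -2.9900e+00] 32.05
tcp s,t 0.46916692989500197 0.0029107915640486162
D rear pred edges [[153.0, 150.0], [371.2, 150.3], [153.6, 156.5], [370.6, 156.8]]
tail pred [[244.0, 175.3], [281.2, 175.3]]
195 [27, 26, 26, 28, 25, 26, 26, 26, 25, 26, 27, 24, 26, 27, 26, 26, 35, 91, 97, 99, 96, 96, 96, 103, 222, 253, 220, 50, 22, 24, 24, 24, 24, 26, 25, 25, 25, 23, 24, 26, 23, 22, 23, 23, 41, 99, 96, 96, 95, 98, 98, 98, 98, 95, 96, 97, 97, 98]
210 [68, 65, 66, 60, 59, 59, 58, 59, 54, 52, 50, 50, 55, 60, 57, 58, 58, 84, 97, 97, 96, 96, 97, 97, 124, 136, 123, 55, 40, 46, 47, 47, 45, 45, 40, 40, 41, 38, 39, 32, 32, 34, 33, 31, 42, 100, 97, 96, 95, 99, 98, 98, 98, 97, 96, 97, 98, 96]
320 [53, 53, 51, 51, 52, 52, 52, 52, 51, 52, 51, 51, 51, 48, 26, 24, 25, 76, 96, 96, 96, 95, 95, 94, 115, 132, 130, 72, 20, 25, 24, 25, 22, 24, 26, 23, 24, 25, 25, 23, 24, 25, 24, 23, 27, 81, 98, 95, 95, 97, 96, 97, 98, 95, 94, 97, 98, 95]
335 [50, 49, 50, 51, 48, 50, 49, 49, 48, 49, 47, 49, 48, 49, 36, 25, 22, 66, 96, 96, 97, 95, 96, 94, 112, 132, 130, 75, 30, 33, 33, 33, 34, 37, 37, 36, 38, 38, 37, 38, 39, 40, 41, 42, 43, 71, 86, 93, 95, 96, 95, 96, 96, 96, 96, 95, 97, 96]
256 [69, 60, 57, 84, 98, 96, 98, 98, 92, 195, 193, 127, 66, 23, 22, 24, 26, 25, 24, 27, 23, 24, 26, 43, 38, 42, 40, 40, 39, 39, 40, 39, 40, 41, 40, 39, 44, 55, 55, 56, 52, 41, 42]
264 [67, 61, 62, 94, 98, 97, 96, 99, 94, 119, 135, 130, 70, 23, 23, 25, 25, 26, 25, 25, 24, 24, 28, 40, 40, 42, 41, 41, 41, 41, 39, 39, 40, 38, 40, 40, 46, 54, 55, 55, 53, 40, 42]
```

Emit:
send_rows([
  {"slide": [0.016, 0, 0.1], "turn": 0, "gripper": 0.2},
  {"slide": [0.016, 0, 0.2], "turn": 0, "gripper": 0.2},
  {"slide": [0.016, 0, 0.3], "turn": 0, "gripper": 0.2},
  {"slide": [0.016, 0, 0.4], "turn": 0, "gripper": 0.2},
  {"slide": [0.016, 0, 0.46], "turn": 0, "gripper": 0.2},
], newtons=25)

```text
time_s: 32.47
tcp_pos: [0.4704, -0.0227, 0.1334]
eef_rot: [180.0, 0.1, -3.1]
contact_force: [-0.3, -0.1, -5.2]
gripper_width: 0.0298
gripper_force: 25.0
```

Emit:
send_rows([
  {"slide": [0, 0, 0.06], "turn": 0, "gripper": 0.2},
  {"slide": [0, 0, 0.12], "turn": 0, "gripper": 0.2},
  {"slide": [0, 0, 0.18], "turn": 0, "gripper": 0.2},
  {"slide": [0, 0, 0.23], "turn": 0, "gripper": 0.2},
  {"slide": [0, 0, 0.28], "turn": 0, "gripper": 0.2},
])

```text
time_s: 32.88
tcp_pos: [0.4719, -0.0216, 0.0924]
eef_rot: [-180.0, -0.0, -3.0]
contact_force: [0.5, 0.2, -5.5]
gripper_width: 0.0298
gripper_force: 25.0
```

Emit:
send_rows([
  {"slide": [0, 0, 0.05], "turn": 0, "gripper": 0.2},
  {"slide": [0, 0, 0.1], "turn": 0, "gripper": 0.2},
  {"slide": [0, 0, 0.14], "turn": 0, "gripper": 0.2},
  {"slide": [0, 0, 0.175], "turn": 0, "gripper": 0.2},
  {"slide": [0, 0, 0.19], "turn": 0, "gripper": 0.2},
])

```text
time_s: 33.3
tcp_pos: [0.4714, -0.0217, 0.0636]
eef_rot: [180.0, 0.1, -3.0]
contact_force: [0.7, -0.4, -4.7]
gripper_width: 0.0298
gripper_force: 25.0
```

Emit:
send_rows([
  {"slide": [0, 0, 0.01], "turn": 0, "gripper": 0.2},
  {"slide": [0, 0, 0.02], "turn": 0, "gripper": 0.2},
  {"slide": [0, 0, 0.027], "turn": 0, "gripper": 0.2},
  {"slide": [0, 0, 0.027], "turn": 0, "gripper": 0.2},
  {"slide": [0, 0, 0.027], "turn": 0, "gripper": 0.2},
])

```text
time_s: 33.72
tcp_pos: [0.4728, -0.0216, 0.0615]
eef_rot: [-180.0, -0.1, -2.9]
contact_force: [-2.1, -0.5, 5.8]
gripper_width: 0.0301
gripper_force: 25.0
```

Emit:
send_rows([
  {"slide": [0, 0, -0.005], "turn": 0, "gripper": 0.3},
  {"slide": [0, 0, -0.005], "turn": 0, "gripper": 0.5},
  {"slide": [0, 0, -0.005], "turn": 0, "gripper": 0.7},
  {"slide": [0, 0, -0.005], "turn": 0, "gripper": 0.7},
  {"slide": [0, 0, -0.005], "turn": 0, "gripper": 0.7},
])

```text
time_s: 34.13
tcp_pos: [0.472, -0.0215, 0.0612]
eef_rot: [-180.0, -0.0, -3.0]
contact_force: [-0.1, 0.6, 0.3]
gripper_width: 0.0512
gripper_force: 0.0
```

Emit:
send_rows([
  {"slide": [0, 0, -0.1], "turn": 0, "gripper": 0.7},
  {"slide": [0, 0, -0.25], "turn": 0, "gripper": 0.7},
  {"slide": [0, 0, -0.45], "turn": 0, "gripper": 0.7},
  {"slide": [0, 0, -0.7], "turn": 0, "gripper": 0.7},
  {"slide": [0, 0, -0.95], "turn": 0, "gripper": 0.5},
])

```text
time_s: 34.55
tcp_pos: [0.4711, -0.0218, 0.2049]
eef_rot: [180.0, 0.1, -3.0]
contact_force: [1.3, 0.1, -0.1]
gripper_width: 0.0585
gripper_force: 0.0
```

Emit:
send_rows([
  {"slide": [-0.15, 0, 0], "turn": 0, "gripper": 0},
  {"slide": [-0.3, 0, 0], "turn": 0, "gripper": 0},
  {"slide": [-0.5, 0, 0], "turn": 0, "gripper": 0},
  {"slide": [-0.7, 0, 0], "turn": 0, "gripper": 0},
  {"slide": [-0.75, 0, 0], "turn": 0, "gripper": 0},
])

```text
time_s: 34.97
tcp_pos: [0.3559, -0.0164, 0.2033]
eef_rot: [-179.9, 0.0, -3.0]
contact_force: [0.0, 0.0, -0.8]
gripper_width: 0.027
gripper_force: 0.0
```

```bash
python3 - <<'E'
from h import *
s=get_state(); print(s['tcp_pos'],s['eef_rot'],s['joints'].round(1),s['time_s'])
c=cap('top','t20.png'); t=c['img'][95:215,235:330,::-1]
d=cap('side','s20.png')['img'][140:250,220:370,::-1]
o=np.zeros((600,800,3),np.uint8); o[:,:475]=cv2.resize(t,(475,600),interpolation=2); o[:238,475:800]=cv2.resize(d,(325,238),interpolation=2)
cv2.imwrite('pics/fin.png',o)
E
```

```text
[ 0.35586154 -0.01637094  0.20333125] [-1.79944653e+02  2.23894004e-02 -3.00108137e+00] [ 29.9 -10.9 -37.6  -0.1 -63.3  57.2] 34.9667
```

View pics/fin.png

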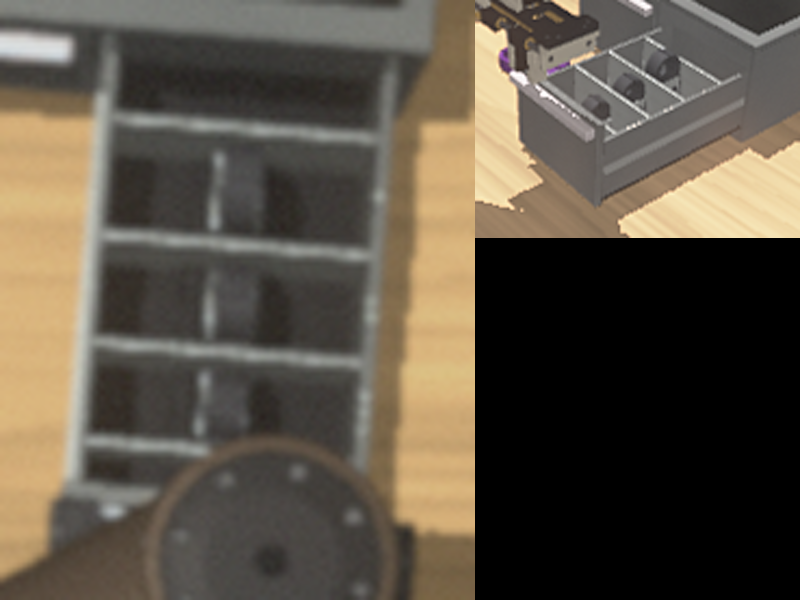

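All three jaws stand in pockets 1–3 with heads up, seen in both views; the rear divider is at about (240,125) and the front one at about (150,445). The TCP does reach x = 0.356, so I lower in front of the lip with shut fingers and push.

Emit:
send_rows([
  {"slide": [-0.09, 0, 0], "turn": 0, "gripper": 0},
  {"slide": [-0.09, 0, 0.1], "turn": 0, "gripper": 0},
  {"slide": [-0.09, 0, 0.25], "turn": 0, "gripper": 0},
  {"slide": [-0.09, 0, 0.4], "turn": 0, "gripper": 0},
  {"slide": [-0.09, 0, 0.5], "turn": 0, "gripper": 0},
])

```text
time_s: 35.48
tcp_pos: [0.3462, -0.015, 0.1272]
eef_rot: [180.0, 0.0, -3.0]
contact_force: [-0.5, 0.3, -1.1]
gripper_width: 0.0004
gripper_force: 0.0
```

Emit:
send_rows([
  {"slide": [0, 0, 0], "turn": 0, "gripper": 0},
  {"slide": [0.03, 0, 0], "turn": 0, "gripper": 0},
  {"slide": [0.06, 0, 0], "turn": 0, "gripper": 0},
  {"slide": [0.09, 0, 0], "turn": 0, "gripper": 0},
  {"slide": [0.12, 0, 0], "turn": 0, "gripper": 0},
])

```text
time_s: 35.9
tcp_pos: [0.3654, -0.0156, 0.1295]
eef_rot: [-180.0, -0.1, -3.0]
contact_force: [0.1, -0.1, 0.0]
gripper_width: 0.0005
gripper_force: 0.0
```

Emit:
send_rows([
  {"slide": [0.03, 0, 0], "turn": 0, "gripper": 0},
  {"slide": [0.06, 0, 0], "turn": 0, "gripper": 0},
  {"slide": [0.09, 0, 0], "turn": 0, "gripper": 0},
  {"slide": [0.12, 0, 0], "turn": 0, "gripper": 0},
  {"slide": [0.15, 0, 0], "turn": 0, "gripper": 0},
])

```text
time_s: 36.32
tcp_pos: [0.3861, -0.0174, 0.1285]
eef_rot: [180.0, 0.1, -3.0]
contact_force: [-4.5, 1.0, 3.2]
gripper_width: 0.0003
gripper_force: 2.2
```

Emit:
send_rows([
  {"slide": [0.05, 0, 0], "turn": 0, "gripper": 0},
  {"slide": [0.11, 0, 0], "turn": 0, "gripper": 0},
  {"slide": [0.18, 0, 0], "turn": 0, "gripper": 0},
  {"slide": [0.25, 0, 0], "turn": 0, "gripper": 0},
  {"slide": [0.32, 0, 0], "turn": 0, "gripper": 0},
])

```text
time_s: 36.73
tcp_pos: [0.4342, -0.0203, 0.1284]
eef_rot: [179.9, 0.1, -3.0]
contact_force: [-4.7, -1.6, 3.7]
gripper_width: 0.0004
gripper_force: 2.5
```

Emit:
send_rows([
  {"slide": [0.07, 0, 0], "turn": 0, "gripper": 0},
  {"slide": [0.14, 0, 0], "turn": 0, "gripper": 0},
  {"slide": [0.21, 0, 0], "turn": 0, "gripper": 0},
  {"slide": [0.28, 0, 0], "turn": 0, "gripper": 0},
  {"slide": [0.35, 0, 0], "turn": 0, "gripper": 0},
])

```text
time_s: 37.15
tcp_pos: [0.4867, -0.0232, 0.1282]
eef_rot: [179.9, 0.1, -3.0]
contact_force: [-4.7, -1.5, 3.7]
gripper_width: 0.001
gripper_force: 2.5
```

Emit:
send_rows([
  {"slide": [0.07, 0, 0], "turn": 0, "gripper": 0},
  {"slide": [0.14, 0, 0], "turn": 0, "gripper": 0},
  {"slide": [0.21, 0, 0], "turn": 0, "gripper": 0},
  {"slide": [0.28, 0, 0], "turn": 0, "gripper": 0},
  {"slide": [0.35, 0, 0], "turn": 0, "gripper": 0},
])

```text
time_s: 37.57
tcp_pos: [0.539, -0.026, 0.1282]
eef_rot: [179.9, 0.1, -3.0]
contact_force: [-5.0, -1.6, 2.6]
gripper_width: 0.0002
gripper_force: 2.4
```

Emit:
send_rows([
  {"slide": [0.07, 0, 0], "turn": 0, "gripper": 0},
  {"slide": [0.14, 0, 0], "turn": 0, "gripper": 0},
  {"slide": [0.21, 0, 0], "turn": 0, "gripper": 0},
  {"slide": [0.28, 0, 0], "turn": 0, "gripper": 0},
  {"slide": [0.35, 0, 0], "turn": 0, "gripper": 0},
])

```text
time_s: 37.98
tcp_pos: [0.5914, -0.0289, 0.128]
eef_rot: [179.9, 0.1, -3.0]
contact_force: [-5.5, -2.2, 3.1]
gripper_width: 0.0005
gripper_force: 2.4
```

```bash
python3 - <<'E'
from h import *
s=get_state(); print(s['tcp_pos'],s['contact_force'],s['time_s'])
d=cap('side','s21.png')
for n in('pull','drawer'): print(n,[(np.round(r['location'],3),r['p']) for r in optics.look_for('side',n)[:2]])
E
```

```text
[ 0.59144081 -0.02888376  0.12804966] [-5.45832015 -2.16356734  3.14886456] 37.9833
pull [(array([ 0.618, -0.078,  0.081]), 0.83)]
drawer [(array([ 0.618, -0.08 ,  0.08 ]), 0.78), (array([0.584, 0.458, 0.035]), 0.65)]
```

Emit:
send_rows([
  {"slide": [0.06, 0, 0], "turn": 0, "gripper": 0},
  {"slide": [0.12, 0, 0], "turn": 0, "gripper": 0},
  {"slide": [0.18, 0, 0], "turn": 0, "gripper": 0},
  {"slide": [0.23, 0, 0], "turn": 0, "gripper": 0},
  {"slide": [0.27, 0, 0], "turn": 0, "gripper": 0},
])

```text
time_s: 38.55
tcp_pos: [0.6323, -0.0301, 0.1283]
eef_rot: [180.0, 0.1, -3.0]
contact_force: [-5.4, -1.3, 0.7]
gripper_width: 0.0004
gripper_force: 2.1
```

Emit:
send_rows([
  {"slide": [0.03, 0, 0], "turn": 0, "gripper": 0},
  {"slide": [0.06, 0, 0], "turn": 0, "gripper": 0},
  {"slide": [0.08, 0, 0], "turn": 0, "gripper": 0},
  {"slide": [0.1, 0, 0], "turn": 0, "gripper": 0},
  {"slide": [0.12, 0, 0], "turn": 0, "gripper": 0},
])

```text
time_s: 38.97
tcp_pos: [0.6498, -0.031, 0.1284]
eef_rot: [180.0, 0.0, -3.0]
contact_force: [-4.3, -2.1, -1.1]
gripper_width: 0.0004
gripper_force: 2.1
```

Emit:
send_rows([
  {"slide": [0.01, 0, 0], "turn": 0, "gripper": 0},
  {"slide": [0.02, 0, 0], "turn": 0, "gripper": 0},
  {"slide": [0.03, 0, 0], "turn": 0, "gripper": 0},
  {"slide": [0.04, 0, 0], "turn": 0, "gripper": 0},
  {"slide": [0.05, 0, 0], "turn": 0, "gripper": 0},
])

```text
time_s: 39.38
tcp_pos: [0.6554, -0.0313, 0.1284]
eef_rot: [180.0, 0.2, -3.0]
contact_force: [-16.7, 2.1, 8.3]
gripper_width: 0.0003
gripper_force: 8.2
```

Emit:
send_rows([
  {"slide": [0.01, 0, 0], "turn": 0, "gripper": 0},
  {"slide": [0.02, 0, 0], "turn": 0, "gripper": 0},
  {"slide": [0.03, 0, 0], "turn": 0, "gripper": 0},
  {"slide": [0.03, 0, 0], "turn": 0, "gripper": 0},
  {"slide": [0.03, 0, 0], "turn": 0, "gripper": 0},
])

```text
time_s: 39.8
tcp_pos: [0.6554, -0.0313, 0.1285]
eef_rot: [180.0, 0.7, -3.0]
contact_force: [-27.7, 5.3, 16.5]
gripper_width: 0.0004
gripper_force: 14.1
```

It has hit the stop at the predicted position. I back off and verify.

Emit:
send_rows([
  {"slide": [-0.06, 0, 0], "turn": 0, "gripper": 0},
  {"slide": [-0.2, 0, 0], "turn": 0, "gripper": 0},
  {"slide": [-0.4, 0, -0.1], "turn": 0, "gripper": 0},
  {"slide": [-0.6, 0, -0.3], "turn": 0, "gripper": 0},
  {"slide": [-0.8, 0, -0.5], "turn": 0, "gripper": 0},
])

```text
time_s: 40.22
tcp_pos: [0.5431, -0.0249, 0.203]
eef_rot: [180.0, -0.1, -2.9]
contact_force: [0.6, 0.9, 0.7]
gripper_width: 0.0006
gripper_force: 0.0
```

```bash
python3 - <<'E'
from h import *
s=get_state(); print(s['tcp_pos'],s['contact_force'].round(1),s['time_s'])
c=cap('top','t22.png'); d=cap('side','s22.png')
# lip of drawer vs the left drawer's lip (same chest front): bright strip edges along columns
im=c['img'].astype(int).mean(2)
for u in (200,215,230,260,270,290,300,315): print(u,[int(im[v,u-1:u+2].mean()) for v in range(90,122)])
# expected when shut: lip front at s=.3805+.0025+q ; TCP at stop minus offset
a=np.radians(-3);X=np.array([np.cos(a),np.sin(a),0]);Y=np.array([-X[1],X[0],0])
for t in (.15,.2,.08,-.06): print(t,[w2px(c,s_*X+t*Y+[0,0,.148]).round(1).tolist() for s_ in (.665,.681)])
for n in('jaw_large','jaw_middle','jaw_small'): print(n,[(np.round(r['location'],3).tolist(),round(r['p'],2)) for r in optics.look_for('top',n)[:3]])
E
```

```text
[ 0.54310579 -0.02491817  0.20302335] [0.6 0.9 0.7] 40.2167
200 [136, 137, 137, 135, 129, 106, 83, 98, 156, 212, 223, 223, 207, 152, 95, 66, 61, 64, 81, 120, 154, 169, 171, 171, 172, 171, 171, 168, 150, 114, 82, 73]
215 [131, 132, 132, 132, 132, 127, 108, 81, 95, 150, 206, 221, 223, 215, 172, 108, 67, 61, 60, 65, 77, 88, 97, 98, 88, 75, 71, 71, 74, 75, 78, 79]
230 [117, 130, 131, 133, 132, 133, 129, 114, 89, 86, 129, 185, 216, 223, 219, 187, 118, 70, 60, 59, 61, 64, 65, 68, 73, 75, 78, 79, 80, 81, 82, 81]
260 [48, 68, 98, 123, 129, 130, 131, 133, 130, 121, 98, 75, 68, 67, 66, 68, 72, 75, 75, 77, 79, 79, 81, 80, 81, 83, 85, 86, 86, 91, 93, 96]
270 [46, 51, 72, 104, 124, 129, 128, 128, 123, 108, 84, 71, 70, 73, 76, 80, 82, 82, 83, 85, 84, 83, 82, 83, 82, 82, 82, 82, 84, 85, 90, 91]
290 [67, 84, 87, 76, 65, 62, 63, 64, 66, 65, 66, 66, 65, 67, 65, 66, 66, 66, 66, 67, 66, 66, 68, 67, 66, 68, 68, 69, 69, 67, 70, 73]
300 [60, 59, 62, 66, 63, 62, 62, 67, 66, 65, 66, 67, 67, 66, 67, 67, 66, 66, 65, 65, 67, 66, 67, 68, 68, 68, 68, 67, 67, 68, 68, 68]
315 [77, 78, 80, 85, 91, 93, 91, 87, 83, 76, 73, 68, 69, 72, 71, 65, 66, 64, 63, 64, 63, 63, 62, 65, 65, 64, 67, 68, 68, 74, 78, 81]
0.15 [[236.6, 106.6], [237.0, 101.4]]
0.2 [[220.1, 105.4], [220.6, 100.2]]
0.08 [[259.7, 108.4], [260.1, 103.2]]
-0.06 [[305.8, 112.0], [306.2, 106.8]]
jaw_large []
jaw_middle []
jaw_small [([0.302, 0.273, 0.024], 0.4)]
```

Emit:
send_rows([
  {"slide": [-0.2, 0.1, -0.1], "turn": 0, "gripper": 0},
  {"slide": [-0.4, 0.3, -0.2], "turn": 0, "gripper": 0},
  {"slide": [-0.6, 0.5, -0.2], "turn": 0, "gripper": 0},
  {"slide": [-0.7, 0.75, -0.2], "turn": 0, "gripper": 0},
  {"slide": [-0.7, 1, -0.2], "turn": 0, "gripper": 0},
])

```text
time_s: 40.88
tcp_pos: [0.4287, -0.1701, 0.2326]
eef_rot: [-180.0, -0.1, -2.9]
contact_force: [0.7, 0.5, -0.3]
gripper_width: 0.0007
gripper_force: 0.0
```

```bash
python3 - <<'E'
from h import *
c=cap('top','t23.png'); im=c['img'].astype(int).mean(2)
for u in (215,230,258,266,274,282,290,298,306): print(u,[int(im[v,u-1:u+2].mean()) for v in range(92,122)])
a=np.radians(-3);X=np.array([np.cos(a),np.sin(a),0]);Y=np.array([-X[1],X[0],0])
# strip centre row -> s at z .148
for u in range(200,312,6):
    col=im[92:122,u-1:u+2].mean(1); r=np.where(col>150)[0]
    if len(r): q=[X@px2w(c,u,92+v,.148) for v in (r[-1]+.5,r[0]-.5)]; print(u,92+r[0],92+r[-1],np.round(q,4))
E
```

```text
215 [129, 130, 128, 124, 105, 83, 92, 147, 200, 218, 219, 209, 168, 106, 67, 62, 65, 67, 79, 91, 99, 100, 108, 131, 158, 166, 168, 169, 167, 161]
230 [129, 128, 131, 130, 125, 111, 88, 86, 126, 179, 212, 219, 215, 182, 116, 71, 63, 62, 66, 73, 86, 96, 99, 107, 132, 159, 167, 168, 168, 168]
258 [104, 123, 128, 129, 129, 129, 127, 118, 96, 76, 98, 153, 203, 216, 215, 191, 131, 80, 62, 60, 64, 70, 82, 94, 99, 103, 121, 148, 165, 170]
266 [87, 115, 125, 125, 126, 127, 126, 123, 108, 86, 87, 131, 182, 212, 218, 212, 178, 113, 70, 60, 61, 66, 86, 119, 152, 165, 165, 166, 170, 170]
274 [61, 91, 117, 125, 126, 126, 126, 124, 116, 99, 80, 92, 148, 199, 216, 217, 203, 159, 99, 66, 59, 60, 65, 77, 91, 98, 102, 114, 140, 163]
282 [53, 73, 102, 119, 124, 124, 124, 123, 122, 115, 94, 79, 104, 159, 205, 217, 215, 190, 128, 79, 63, 60, 61, 69, 83, 96, 102, 109, 136, 163]
290 [48, 57, 87, 115, 124, 126, 124, 125, 124, 121, 107, 82, 86, 131, 182, 210, 215, 209, 173, 110, 68, 60, 60, 64, 73, 86, 99, 102, 110, 135]
298 [49, 48, 63, 93, 119, 125, 126, 127, 126, 125, 119, 103, 81, 92, 145, 196, 213, 214, 200, 156, 97, 65, 60, 62, 66, 81, 94, 101, 102, 110]
306 [50, 49, 54, 76, 102, 120, 124, 125, 126, 126, 125, 116, 97, 79, 100, 156, 200, 214, 211, 184, 124, 78, 61, 63, 63, 68, 84, 99, 104, 105]
200 98 121 [0.611  0.6843]
206 99 121 [0.6124 0.6826]
212 99 121 [0.6138 0.6841]
218 100 121 [0.6152 0.6824]
224 100 121 [0.6166 0.6838]
230 101 121 [0.618  0.6822]
236 102 121 [0.6194 0.6805]
242 102 121 [0.6209 0.682 ]
248 103 121 [0.6223 0.6803]
254 119 121 [0.6237 0.6328]
260 103 121 [0.6251 0.6832]
266 104 121 [0.6265 0.6815]
272 104 121 [0.6279 0.6829]
278 105 121 [0.6293 0.6813]
284 105 121 [0.6307 0.6827]
290 106 110 [0.6657 0.6811]
296 106 110 [0.6672 0.6825]
302 107 111 [0.6655 0.6808]
308 108 111 [0.6669 0.6792]
```

```bash
python3 -c "
from plant import *
print(order.close_job())"
```

```text
the job is handed in; nothing more can be done
None
```

I put the three jaws upright in pockets 1 to 3, largest to smallest from the back, pushed the drawer to its stop (its lip now lines up with the shut drawer beside it), and handed in at about 41 s of the 72 s; no verdict came back. The large jaw slipped in the grip while being stood up, and the wrist force peaked at about 79 N then.

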